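# Check the bench scale with the weight behind the bottles

## Task

The brass calibration weight stands at the back of the wooden crate, hemmed in by three bottles. Move all three bottles out of its way into the empty white side tray, then set the weight upright in the middle of the scale's pan, and only after that put every bottle back in the crate on the very spot where it stood at the start. Keep the bottles upright, set everything down gently without dropping it, and do not disturb the brass regulator, the measuring cylinder or the test-tube rack.

Things in the scene. Friction and masses are not known exactly. Their poses are not given: they have to be found in the camera images.
- amber_bottle: Amber glass bottle, paper label, black screw cap, 150 mm tall in all. Cap on top 34 mm in diameter and 26 mm tall; body 52 mm in diameter up to 104 mm, then tapering to the neck. 0.15 to 0.31 kg. Starts on one of the crate's three bottle rings; which one varies. Origin at the centre of its underside, z up.
- white_bottle: White plastic bottle, yellow label, red screw cap, 160 mm tall in all. Cap on top 34 mm in diameter and 26 mm tall; body 52 mm in diameter up to 104 mm, then tapering to the neck. 0.15 to 0.31 kg. Starts on one of the crate's three bottle rings; which one varies. Origin at the centre of its underside, z up.
- blue_bottle: Blue plastic bottle, grey label, white screw cap, 140 mm tall in all. Cap on top 34 mm in diameter and 26 mm tall; body 52 mm in diameter up to 104 mm, then tapering to the neck. 0.15 to 0.31 kg. Starts on one of the crate's three bottle rings; which one varies. Origin at the centre of its underside, z up.
- weight: Brass 500 g calibration weight: a cylinder 44 mm in diameter and 36 mm tall with a small knob (20 mm wide) on top, 58 mm tall in all. At the start it stands in the crate between the bottles, about 11 mm from each. Origin at the centre of its underside, z up.
- crate: Low open wooden crate, fixed, 200 (x) by 220 mm (y), walls 10 mm thick, 45 mm high, floor 10 mm above the bench, with white ring outlines. Origin on the bench at its centre, x to its back, away from the robot, y left, z up. Bottle rings at x, y = (40, 59), (40, -59), (-19, 0) mm, the weight's ring at (40, 0); at the start each thing stands within 5 mm of its ring's centre.
- side_tray: Empty shallow white plastic tray, the side area, fixed, 200 by 200 mm, rim 5 mm thick and 14 mm high, floor 5 mm above the bench. The three bottles fit standing about 95 mm apart. Origin on the bench at its centre, x and y along its sides, z up. It lies left or right of the crate.
- scale: Grey bench scale, fixed, 180 by 160 mm, 34 mm high, with a flat round steel pan 130 mm in diameter, its top 50 mm above the bench, and a dark display strip on the side towards the robot (-x). The pan does not move. Origin on the bench below the pan's centre, z up. It lies across the crate from the side tray.
- regulator: Bystander: brass gas regulator with a red knob on top and two round gauges at its sides, 160 mm wide and 88 mm tall, loose beyond the crate, to the left. Origin at the centre of its underside. Leave it alone.
- measuring_cylinder: Bystander: clear measuring cylinder with blue rings and a yellow collar on a round white foot 72 mm in diameter, 180 mm tall, loose, beyond the crate. Origin at the centre of its underside. Leave it alone.
- tube_rack: Bystander: black test-tube rack 70 by 172 mm with glass tubes up to 110 mm high, loose, beyond the crate to the right. Origin at the centre of its underside. Leave it alone.
Not all that is in view belongs to the job. Leave any green or purple look-alike of the blue_bottle alone.

How it is judged:
By the outcome, as a careful person would: the job done as asked, in the order asked, and still so for the second after the job is handed in, with the robot touching nothing.
It also fails if it takes over 144 s, if anything falls off the work surface, if the arm or the gripper's body presses on something with over 40 N, if the wrist force passes 120 N, or if a joint passes its speed limit or range.

## Robot

A 7-joint arm with a two-finger parallel gripper is mounted at the origin on the work surface. World frame = base frame: x ahead of the robot, y to its left, z up, the work surface at z = 0. Lengths are in m, angles in rad, forces in N, time in s.
With the tool pointing down it reaches from about 0.425 to 0.875 m from the base axis. Payload 8.4 kg.
Tool frame: the origin (TCP) lies at the very end of the fingers, on their centre line; the grasp point (between the pads) lies 19 mm behind it (r.grip_depth is the z of the grasp point in the tool frame, in m); z points along the fingers, x is the direction in which the jaws open and shut, and the axes are right-handed (so a half turn about z gives the same grasp; the last joint's range is limited). The gripper opens to 85 mm and grips with 20 to 120 N. Pads are 22 mm wide; open, the fingers measure 114 mm over their backs; the gripper's body (76 mm by 85 mm) begins 54 mm behind the grasp point. The pads swing forward as they close: fully open they stand 13 mm farther back than shut.
Start: joints at [-1.356, 0.333, 0.04, 1.465, -0.013, 1.343, -0.059], TCP at [0.201, 0.618, 0.231] pointing down, gripper open.
Joint ranges: [-2.58, 2.58], [-0.38, 2.09], [-1.3, 1.39], [0.25, 2.4], [-1.5, 4.64], [0.08, 2.09], [-2.65, 2.65]. Speed limits (rad/s): [2.22, 2.22, 2.79, 2.79, 3.14, 3.14, 3.14].

## Interface

Orientations are given as a rotation vector (axis times angle).
In Python, from bench import r gives the robot as it stands.
- The arm moves only by the shell command python3 -m crank 'ROWS' [FORCE]. ROWS is JSON, a list of rows, each a list of 3 entries, a list of its own where there are three numbers: the opening, from 0 (shut) to 1 (fully open), then the shift along the tool's x, y, z in m, then the turn about the tool's z in degrees. In form: [[hand, [dx, dy, dz], turn], ...]. A call has 1 to 8 rows; each row is the pose to reach, as a shift and turn from the pose commanded when the call began, along the tool's axes at that moment; what a row does not reach only later rows make up. A row lasts 1/8 s, in which the tool goes at most 62.5 mm and 10.7 degrees, less where a joint would pass 70% of its speed; a pose out of reach is approached as far as the arm can. A call with a gripper value outside its range is refused whole. The fingers move at their own pace and stop on an object; FORCE is the grip in N (left out, the last holds). Time passes only in rows, so rows that repeat a pose let the fingers close. It gives the time, the measured TCP pose, the force and the opening at its end, in the units of the state.
- r.observe(): the state, without advancing time (a new reading comes with each control period).
- r.capture(name): name is "scene" or "top" or "wrist"; returns a dict with "image" (384x512x3 uint8, blue, green, red), "fx", "fy", "cx", "cy" (pixels), "world_to_cam" (4x4, takes a point from world to camera coordinates); the wrist camera has in their place "mount" (4x4, takes a point from camera to tool coordinates, whose origin is the TCP and whose axes are the tool frame's). Camera axes: x right, y up, looking along -z (the intrinsics and any distortion apply to the point x, -y, -z); pixel columns grow to the right and rows downward; lengths in m; the calibration is good to about 2 mm. A picture is of the moment at which its call begins: read the wrist's pose just before it. There is no depth.
- r.sign_off(): hands the job in, once; it reports no verdict.
Trained networks look in a picture, given as the dict that the camera call returned (one of the last four; its "shot" number tells which), for a name from the list of things; names that differ only in an ending like _2 or _b are one class to them, and where a whole thing is asked for, a point or a joint stands for the part that bears it (a point fixed in the world has none). Each returns a list of dicts, best first, with "score" (0 to 1); they miss things now and then, are a little off and sometimes report something else, mostly with a low value. They report only what shows in the picture. A call takes as long as a camera call. They do not tell look-alikes from the thing itself.
- r.find_in(picture, target): "point" ([x, y, z] in m, in world coordinates, good to about 4 mm: the middle of the surface that is visible of it).
The state is a dict: "time_s": time; "joint_positions": joint angles; "joint_vel": joint speeds; "joint_efforts": joint torques, N m; "position": TCP position; "orientation": TCP orientation; "contact_force": force on the tool from outside, world axes, zero at the start; "torque": the same for the moment, N m; "gripper_width": opening from 0.0 (shut) to 1.0 (fully open).
Only numpy, scipy, OpenCV 4.12 (cv2) and the standard library are available. Lean on these libraries where they do the work, as an engineer would, in place of code of your own. Each camera call takes 0.05 s, during which the arm holds its last target.

## Working session

There is one attempt and no reset: what is moved stays moved. The work goes in short steps, Python scripts to look and compute and a shell command to move; the robot and the scene stay as the last step left them, time stands still between calls to the robot, and variables do not carry over. Pictures are saved under pics/ and viewed, and the job is handed in when it is done.

```bash
ls; mkdir -p pics; python3 - <<'E'
from bench import r
import cv2
s=r.observe(); print({k:s[k] for k in ('time_s','position','orientation','gripper_width')}, r.grip_depth)
for n in('scene','top'):
    c=r.capture(n); cv2.imwrite(f'pics/{n}0.png',c['image'])
    for t in ['amber_bottle','white_bottle','blue_bottle','weight','crate','side_tray','scale','regulator','measuring_cylinder','tube_rack']:
        print(n,t,[([round(float(v),3) for v in d['point']],round(d['score'],2)) for d in r.find_in(c,t)])
E
```

```text
pics
{'time_s': 0.0, 'position': array([0.20052724, 0.61782209, 0.2304223 ]), 'orientation': array([ 2.54046616e+00,  1.84642800e+00, -1.95007107e-03]), 'gripper_width': 0.9998292604715178} -0.0187
scene amber_bottle [([0.64, 0.092, 0.114], 0.96)]
scene white_bottle [([0.595, 0.032, 0.116], 0.91)]
scene blue_bottle [([0.653, -0.018, 0.106], 0.85), ([0.629, -0.161, 0.096], 0.63), ([0.812, -0.057, 0.105], 0.59), ([0.738, 0.28, 0.052], 0.55)]
scene weight [([0.642, 0.036, 0.047], 0.66)]
scene crate [([0.607, 0.045, 0.021], 0.69)]
scene side_tray [([0.483, -0.337, 0.006], 0.95)]
scene scale [([0.532, 0.352, 0.039], 0.67)]
scene regulator [([0.735, 0.277, 0.053], 0.82)]
scene measuring_cylinder [([0.782, 0.066, 0.059], 0.89)]
scene tube_rack [([0.731, -0.281, 0.071], 0.89)]
top amber_bottle [([0.62, 0.087, 0.124], 0.57)]
top white_bottle [([0.576, 0.021, 0.135], 0.48), ([0.487, -0.331, 0.007], 0.19)]
top blue_bottle [([0.794, -0.069, 0.1], 0.77), ([0.632, -0.024, 0.114], 0.7), ([0.611, -0.161, 0.106], 0.69), ([0.722, 0.267, 0.06], 0.23)]
top weight [([0.63, 0.033, 0.048], 0.67)]
top crate [([0.583, 0.024, 0.006], 0.85)]
top side_tray [([0.485, -0.327, 0.006], 0.69), ([0.636, 0.031, 0.047], 0.35)]
top scale [([0.514, 0.348, 0.037], 0.8)]
top regulator [([0.718, 0.268, 0.059], 0.67)]
top measuring_cylinder [([0.764, 0.059, 0.052], 0.6)]
top tube_rack [([0.707, -0.287, 0.071], 0.69), ([0.576, 0.023, 0.132], 0.18)]
```

View pics/scene0.png

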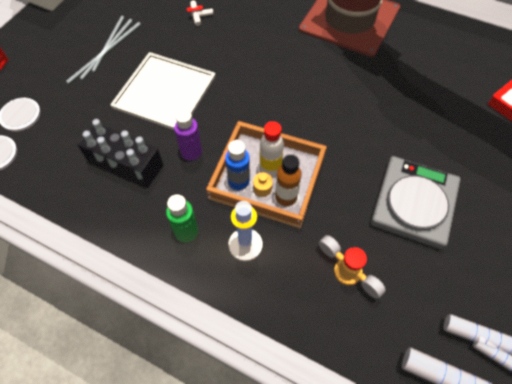

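View pics/top0.png

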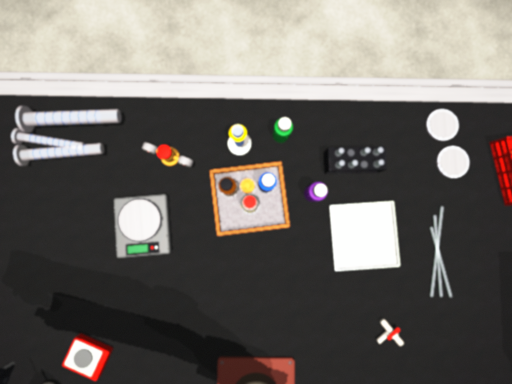

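The target bottles stand in the crate: in the scene view, blue at (237,165), white (red cap) at (271,145) and amber at (289,180). The green bottle at (180,218) and the purple one at (187,137) are look-alikes outside the crate. The side tray is at -y and the scale at +y. Next I'll write helpers and measure.

```bash
cat > h.py <<'E'
from bench import r
import cv2, numpy as np
from scipy.spatial.transform import Rotation as R
np.set_printoptions(precision=4,suppress=True)
def w2c(c,s=None):
    if 'world_to_cam' in c: return np.array(c['world_to_cam'])
    T=np.eye(4);T[:3,:3]=R.from_rotvec(s['orientation']).as_matrix();T[:3,3]=s['position']
    return np.linalg.inv(T@np.array(c['mount']))
def K(c): return np.array([[c['fx'],0,c['cx']],[0,c['fy'],c['cy']],[0,0,1.]])
def D(c): return np.array(c.get('dist',c.get('distortion',[0,0,0,0,0])),float)
def proj(c,P,s=None):
    M=w2c(c,s); Q=np.asarray(P,float).reshape(-1,3)@M[:3,:3].T+M[:3,3]
    Q=Q*[1,-1,-1]
    return cv2.projectPoints(Q,np.zeros(3),np.zeros(3),K(c),D(c))[0][:,0]
def unproj(c,uv,z,s=None):
    uv=np.asarray(uv,float).reshape(-1,1,2)
    n=cv2.undistortPoints(uv,K(c),D(c))[:,0]
    d=np.c_[n[:,0],-n[:,1],-np.ones(len(n))]
    M=np.linalg.inv(w2c(c,s)); d=d@M[:3,:3].T; o=M[:3,3]
    return o+d*((z-o[2])/d[:,2])[:,None]
def pose():
    s=r.observe(); m=R.from_rotvec(s['orientation']).as_matrix()
    print('t',round(s['time_s'],2),'pos',s['position'],'xang',round(float(np.degrees(np.arctan2(m[1,0],m[0,0]))),2),'tilt',round(float(np.degrees(np.arccos(-m[2,2]))),2),'F',s['contact_force'],'w',round(s['gripper_width'],3))
    return s
def crop(c,u,v,hw,hh,k,fn):
    im=c['image'][max(0,v-hh):v+hh,max(0,u-hw):u+hw]
    cv2.imwrite(fn,cv2.resize(im,None,fx=k,fy=k,interpolation=cv2.INTER_CUBIC))
def circ(x,y,z,rad,n=48):
    a=np.linspace(0,2*np.pi,n,endpoint=False); return np.c_[x+rad*np.cos(a),y+rad*np.sin(a),np.full(n,z)]
E
python3 - <<'E'
from h import *
for n in('scene','top','wrist'):
    c=r.capture(n); print(n,{k:(v if k!='image' else '') for k,v in c.items()})
    if n=='scene': crop(c,265,175,70,55,5,'pics/sc1.png')
    if n=='top': crop(c,250,195,60,50,6,'pics/tc1.png')
E
```

```text
scene {'image': '', 'fx': 441.0080588121449, 'fy': 441.0080588121449, 'cx': 251.45368975793076, 'cy': 188.79216571841536, 'world_to_cam': array([[-0.4606,  0.8876, -0.0088,  0.2889],
       [-0.7768, -0.3983,  0.4878,  0.4996],
       [ 0.4295,  0.2315,  0.8729, -1.2995],
       [ 0.    ,  0.    ,  0.    ,  1.    ]]), 'shot': 3}
top {'image': '', 'fx': 349.3838181193209, 'fy': 349.3838181193209, 'cx': 255.8169176602306, 'cy': 188.92592276137717, 'world_to_cam': array([[ 0.01  , -0.9998,  0.0148, -0.0001],
       [ 0.9968,  0.0112,  0.0787, -0.6222],
       [-0.0788,  0.014 ,  0.9968, -1.0545],
       [ 0.    ,  0.    ,  0.    ,  1.    ]]), 'shot': 4}
wrist {'image': '', 'fx': 287.58197970070006, 'fy': 287.58197970070006, 'cx': 256.297252373252, 'cy': 187.15142517196946, 'mount': array([[ 1.    , -0.0013,  0.    ,  0.0002],
       [-0.0012, -0.9611, -0.2761, -0.0699],
       [ 0.0004,  0.2761, -0.9611, -0.1434],
       [ 0.    ,  0.    ,  0.    ,  1.    ]]), 'shot': 5}
```

```bash
python3 -m crank '[[1,[0,0,0],-9],[1,[0,0,0],-18.4],[1,[0,0,0],-18.4]]' 40; python3 -c "
from h import *
pose()"
```

```text
time_s: 1.62
position: [0.2007, 0.6182, 0.2313]
orientation: [-2.214, -2.228, 0.0]
contact_force: [0.2, -0.5, -0.1]
gripper_width: 0.998
t 1.62 pos [0.2007 0.6182 0.2313] xang 90.36 tilt 0.01 F [ 0.2359 -0.4643 -0.0762] w 0.998
```

```bash
python3 -m crank '[[1,[-0.03,0.02,-0.03],0],[1,[-0.07,0.045,-0.06],0],[1,[-0.11,0.07,-0.09],0],[1,[-0.15,0.09,-0.1],0],[1,[-0.19,0.115,-0.1],0],[1,[-0.23,0.14,-0.1],0],[1,[-0.27,0.165,-0.1],0],[1,[-0.31,0.19,-0.1],0]]'; python3 -m crank '[[1,[-0.045,0.027,0],0],[1,[-0.09,0.055,0],0],[1,[-0.135,0.083,0],0],[1,[-0.18,0.11,0],0],[1,[-0.225,0.135,0],0],[1,[-0.265,0.155,0],0],[1,[-0.278,0.16,0],0],[1,[-0.278,0.16,0],0]]'; python3 - <<'E'
from h import *
s=pose(); c=r.capture('wrist'); cv2.imwrite('pics/w1.png',c['image']); 
for t in ['amber_bottle','white_bottle','blue_bottle','weight','crate']:
  print(t,[(np.round(d['point'],3),round(d['score'],2)) for d in r.find_in(c,t)])
E
```

```text
time_s: 2.62
position: [0.3936, 0.3082, 0.3316]
orientation: [-2.218, -2.224, -0.001]
contact_force: [0.2, -0.3, 0.8]
gripper_width: 1.001
time_s: 3.62
position: [0.5549, 0.0323, 0.3313]
orientation: [-2.218, -2.225, 0.0]
contact_force: [-0.5, 0.7, -0.5]
gripper_width: 0.999
t 3.62 pos [0.5549 0.0323 0.3313] xang 90.2 tilt 0.01 F [-0.457   0.7027 -0.472 ] w 0.999
amber_bottle [(array([0.61 , 0.088, 0.126]), 0.66)]
white_bottle [(array([0.567, 0.024, 0.138]), 0.61)]
blue_bottle [(array([ 0.628, -0.018,  0.114]), 0.91), (array([ 0.606, -0.155,  0.106]), 0.61), (array([ 0.786, -0.063,  0.088]), 0.58)]
weight []
crate [(array([0.564, 0.026, 0.014]), 0.85)]
```

View pics/w1.png

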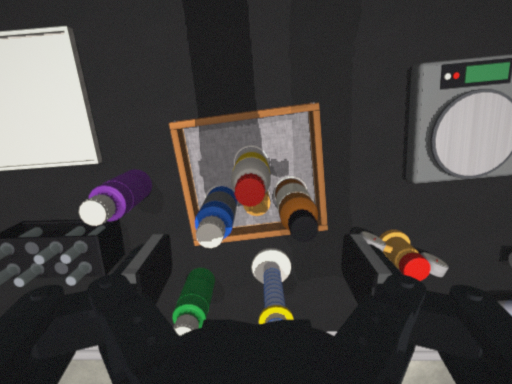

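```bash
python3 - <<'E'
from h import *
c=r.capture('wrist'); crop(c,250,180,90,80,4,'pics/w1c.png')
a=[]
for n in('scene','top'):
    c=r.capture(n); a.append(c)
im=np.hstack([cv2.resize(a[0]['image'][115:225,205:330],None,fx=3.2,fy=3.2,interpolation=2),cv2.resize(a[1]['image'][150:260,195:320],None,fx=3.2,fy=3.2,interpolation=2)]);cv2.imwrite('pics/st1.png',np.clip(im*1.5,0,255))
E
```

```text
[ WARN:0@3.220] global loadsave.cpp:1063 imwrite_ Unsupported depth image for selected encoder is fallbacked to CV_8U.
```

View pics/w1c.png

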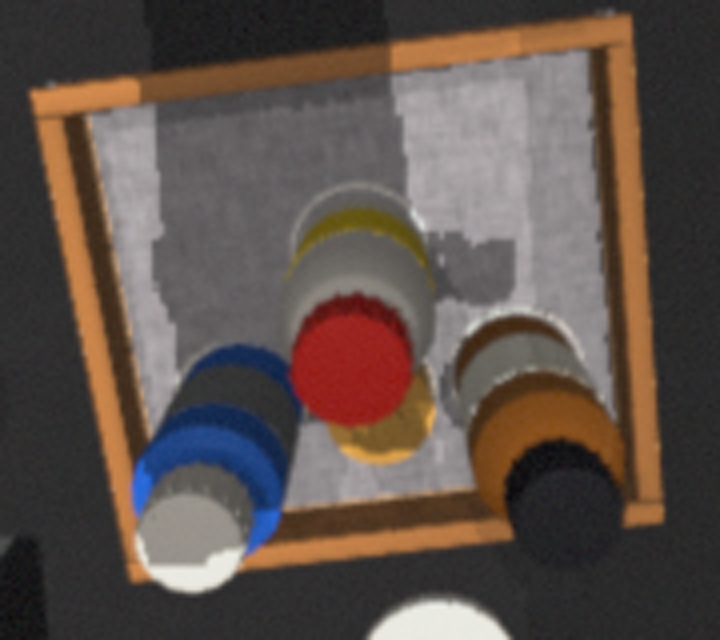

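View pics/st1.png

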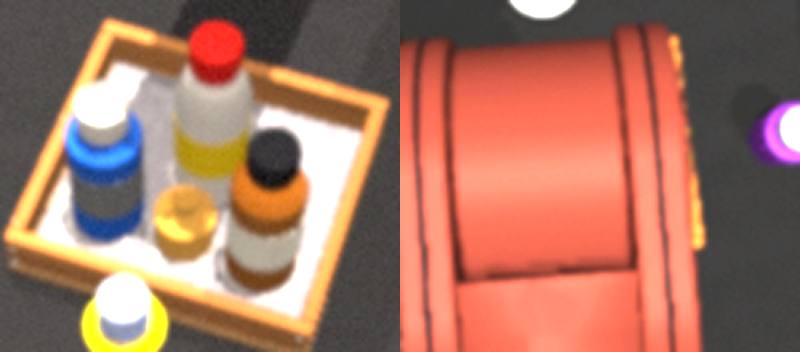

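```bash
python3 - <<'E'
from h import *
s=pose(); c=r.capture('wrist')
pts={'white':((352,363),.170),'blue':((191,532),.150),'amber':((564,513),.160)}
B={}
for k,(uv,z) in pts.items():
    p=unproj(c,np.array(uv)/4+[160,100],z,s)[0]; B[k]=p; print(k,p)
co=unproj(c,np.array([(33,93),(630,17),(662,520),(132,581)])/4.+[160,100],.045,s); print(co, co.mean(0))
ce=co.mean(0); a=np.degrees(np.arctan2(*(co[1]-co[0])[[0,1]]*[1,1])); print('len',np.linalg.norm(co[1]-co[0]),np.linalg.norm(co[2]-co[1]))
e=co[1]-co[0]; f=co[2]-co[3]; yv=(e+f)/2; yaw=-np.arctan2(yv[0],yv[1]); g=(co[3]+co[2]-co[0]-co[1])/2; print('yaw',np.degrees(yaw),np.degrees(np.arctan2(g[1],g[0])))
cs,sn=np.cos(yaw),np.sin(yaw)
for k,(x,y) in {'L':(.04,.059),'R':(.04,-.059),'F':(-.019,0),'W':(.04,0)}.items():
    print(k,ce[:2]+[cs*x-sn*y,sn*x+cs*y])
sc=r.capture('scene')
for cam,st,fn,(u,v,kk) in((c,s,'pics/ow.png',(160,100,4)),(sc,None,'pics/os.png',(195,110,5))):
    im=cv2.resize(cam['image'][v:v+150 if kk==4 else v+120,u:u+180 if kk==4 else u+140],None,fx=kk,fy=kk,interpolation=2)
    for k,p in B.items():
        for z,rad in((p[2],.017),(.01+.104,.026),(.011,.026)):
            q=(proj(cam,circ(p[0],p[1],z,rad),st)-[u,v]+.0)*kk
            cv2.polylines(im,[q.round().astype(int)],True,(255,0,255),1)
    cv2.polylines(im,[((proj(cam,co,st)-[u,v])*kk).round().astype(int)],True,(0,255,0),1)
    cv2.imwrite(fn,im)
E
```

```text
t 4.08 pos [0.5548 0.0334 0.3314] xang 90.46 tilt 0.01 F [-0.2245  0.3876 -0.0727] w 1.001
white [0.5767 0.0245 0.17  ]
blue [ 0.6375 -0.0255  0.15  ]
amber [0.6256 0.0872 0.16  ]
[[ 0.5124 -0.0956  0.045 ]
 [ 0.4837  0.1207  0.045 ]
 [ 0.6797  0.147   0.045 ]
 [ 0.7091 -0.0696  0.045 ]] [0.5962 0.0256 0.045 ]
len 0.21819644984373784 0.1977607202705626
yaw 7.640325163102442 7.594967545703962
L [0.628  0.0894]
R [ 0.6437 -0.0276]
F [0.5774 0.0231]
W [0.6358 0.0309]
```

View pics/ow.png

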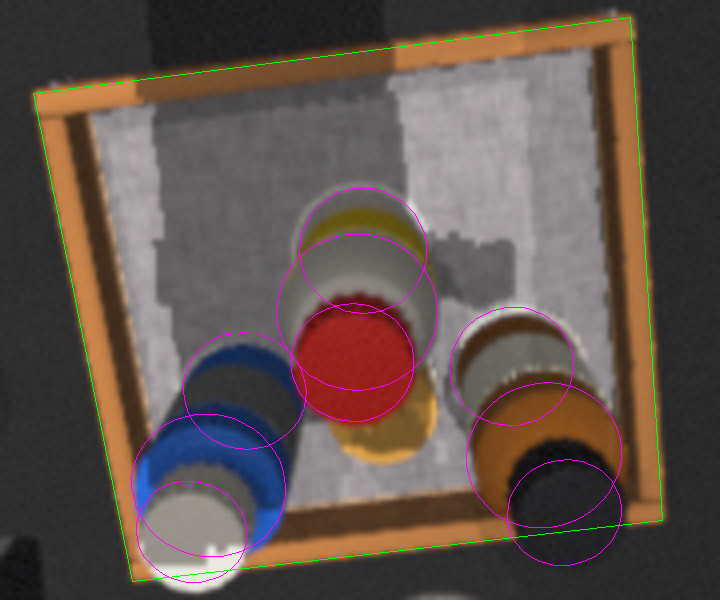

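View pics/os.png

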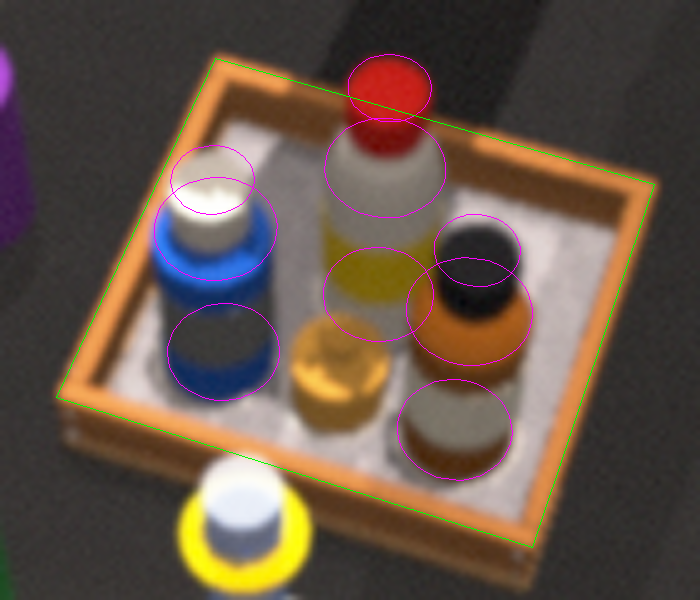

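```bash
python3 - <<'E'
from h import *
c=r.capture('top'); im=cv2.imread('pics/top0.png'); g=cv2.cvtColor(im,6)
# tray
m=np.zeros_like(g); m[190:285,320:410]=(g[190:285,320:410]>120)*255
ct=max(cv2.findContours(m,0,1)[0],key=cv2.contourArea); rc=cv2.minAreaRect(ct); bx=cv2.boxPoints(rc)+0.0
p=unproj(c,bx,.014); print(rc,p[:,:2],p.mean(0),[np.linalg.norm(p[i]-p[i-1]) for i in range(4)], np.degrees(np.arctan2(p[1,1]-p[0,1],p[1,0]-p[0,0])))
m=np.zeros_like(g); m[193:248,112:172]=(g[193:248,112:172]>165)*255
ct=max(cv2.findContours(m,0,1)[0],key=cv2.contourArea); e=cv2.fitEllipse(ct); print(e, unproj(c,e[0],.05), cv2.contourArea(ct))
s=pose(); w=r.capture('wrist'); crop(w,430,120,82,80,4,'pics/wp.png')
cv2.imwrite('pics/tp.png',cv2.resize(im[190:275,105:410],None,fx=2.6,fy=2.6,interpolation=2))
for cam,st in((c,None),(r.capture('scene'),None),(w,s)): print([(np.round(d['point'],4),d['score']) for d in r.find_in(cam,'scale')][:1])
E
```

```text
((364.4205627441406, 235.46762084960938), (67.87640380859375, 67.33953094482422), 85.60128784179688) [[ 0.5777 -0.2199]
 [ 0.5961 -0.4308]
 [ 0.3874 -0.4424]
 [ 0.3701 -0.2346]] [ 0.4829 -0.3319  0.014 ] [np.float64(0.20814127906489469), np.float64(0.21170012980494746), np.float64(0.20904325734339987), np.float64(0.20853566720330616)] -85.01714926865951
((139.88941955566406, 221.7619171142578), (53.821170806884766, 57.300086975097656), 165.38946533203125) [[0.5182 0.3512 0.05  ]] 2030.5
t 4.22 pos [0.5549 0.033  0.3314] xang 90.43 tilt 0.0 F [-0.7791 -0.0136 -0.4109] w 0.999
[(array([0.5134, 0.347 , 0.0365]), 0.96)]
[(array([0.5322, 0.3514, 0.0376]), 0.82)]
[(array([0.5063, 0.3246, 0.0328]), 0.84)]
```

View pics/wp.png

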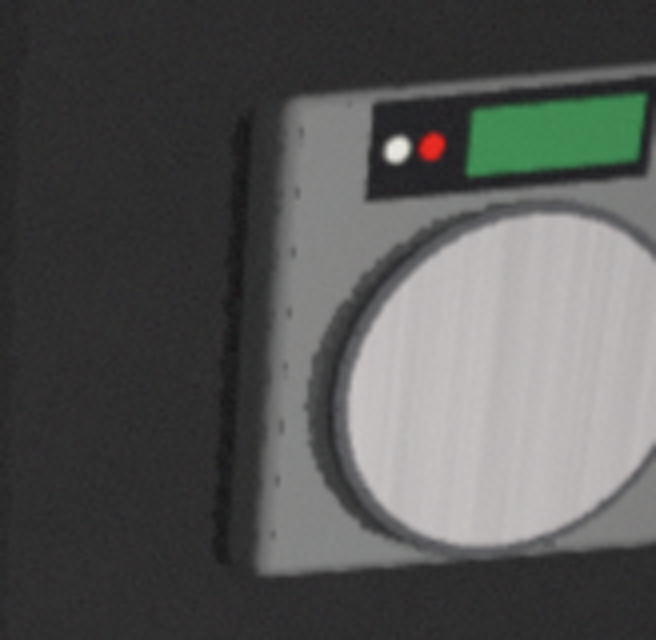

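```bash
python3 -m crank '[[0.75,[-0.003,0.008,0.03],0],[0.75,[-0.006,0.016,0.065],0],[0.75,[-0.009,0.023,0.1],0],[0.75,[-0.009,0.023,0.125],0],[0.75,[-0.009,0.023,0.145],0],[0.75,[-0.009,0.023,0.145],0]]' 50; python3 -c "
from h import *
s=pose();cv2.imwrite('pics/w2.png',r.capture('wrist')['image'])"
```

```text
time_s: 5.22
position: [0.5771, 0.0239, 0.185]
orientation: [-2.212, -2.228, 0.004]
contact_force: [0.1, 0.4, 0.4]
gripper_width: 0.746
t 5.22 pos [0.5771 0.0239 0.185 ] xang 90.41 tilt 0.17 F [0.098  0.4091 0.4165] w 0.746
```

View pics/w2.png

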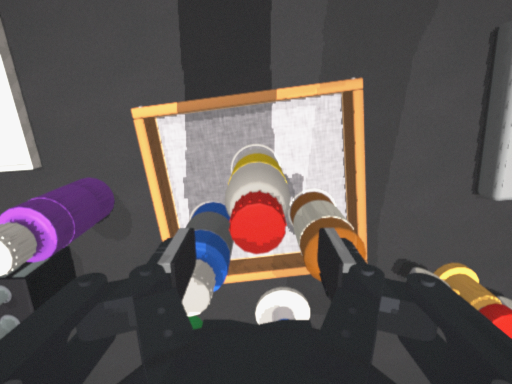

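The picture shows the red cap at (258,222), centred between the fingers (about 190 and 325). I'll descend and grip.

```bash
python3 -m crank '[[0.75,[0,0,0.02],0],[0.75,[0,0,0.038],0],[0.75,[0,0,0.047],0],[0.75,[0,0,0.047],0]]' 50; python3 -m crank '[[0.3,[0,0,0],0],[0.3,[0,0,0],0],[0.3,[0,0,0],0],[0.3,[0,0,0],0],[0.3,[0,0,0],0],[0.3,[0,0,0],0]]' 50; python3 -c "
from h import *
s=pose();cv2.imwrite('pics/w3.png',r.capture('wrist')['image']);crop(r.capture('scene'),270,160,80,60,5,'pics/s3.png')"
```

```text
time_s: 5.78
position: [0.5778, 0.0239, 0.139]
orientation: [-2.213, -2.229, 0.001]
contact_force: [-0.2, 0.5, 0.3]
gripper_width: 0.747
time_s: 6.52
position: [0.5786, 0.0241, 0.1402]
orientation: [2.213, 2.229, 0.002]
contact_force: [-0.4, -0.0, 5.7]
gripper_width: 0.38
t 6.53 pos [0.5786 0.0241 0.1402] xang 90.42 tilt 0.08 F [-0.3675 -0.0317  5.7127] w 0.38
```

View pics/w3.png

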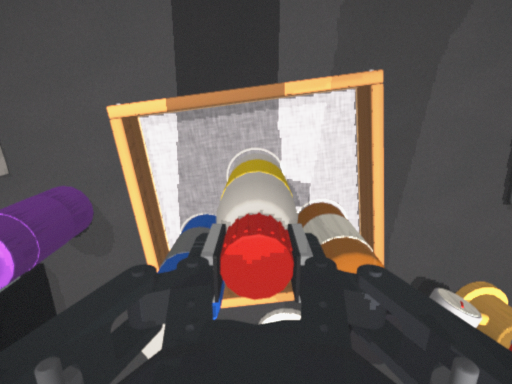

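View pics/s3.png

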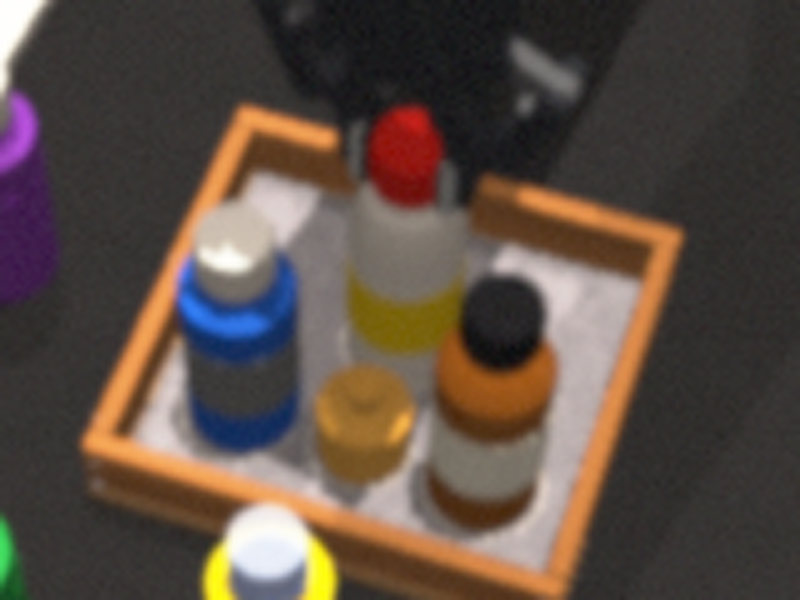

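The red cap is held between the pads at (258,255) and the bottle is upright. I'll lift it and carry it to the far-left slot of the tray.

```bash
python3 -m crank '[[0.3,[0,0,-0.01],0],[0.3,[0,0,-0.03],0],[0.3,[0,0,-0.06],0],[0.3,[0,0,-0.09],0],[0.3,[0,0,-0.12],0],[0.3,[0,0,-0.145],0],[0.3,[0,0,-0.16],0],[0.3,[0,0,-0.165],0]]' 60; python3 -m crank '[[0.3,[-0.015,-0.01,0],0],[0.3,[-0.04,-0.03,0],0],[0.3,[-0.075,-0.05,0],0],[0.3,[-0.115,-0.07,0],0],[0.3,[-0.155,-0.085,0],0],[0.3,[-0.195,-0.1,0],0],[0.3,[-0.235,-0.11,0],0],[0.3,[-0.275,-0.118,0],0]]';  python3 -m crank '[[0.3,[-0.04,-0.006,0],0],[0.3,[-0.075,-0.011,0],0],[0.3,[-0.105,-0.015,0],0],[0.3,[-0.122,-0.018,0],0],[0.3,[-0.132,-0.02,0],0],[0.3,[-0.132,-0.02,0],0]]'; python3 -c "
from h import *
s=pose();cv2.imwrite('pics/w4.png',r.capture('wrist')['image']);crop(r.capture('scene'),200,100,120,100,4,'pics/s4.png')"
```

```text
time_s: 7.62
position: [0.5781, 0.0239, 0.3049]
orientation: [2.213, 2.229, 0.001]
contact_force: [-0.2, 0.4, -2.6]
gripper_width: 0.381
time_s: 8.62
position: [0.4598, -0.2538, 0.3034]
orientation: [-2.213, -2.227, 0.0]
contact_force: [0.4, 0.9, -2.3]
gripper_width: 0.38
time_s: 9.38
position: [0.4419, -0.3845, 0.3038]
orientation: [-2.215, -2.227, 0.001]
contact_force: [-0.3, 0.2, -1.1]
gripper_width: 0.378
t 9.38 pos [ 0.4419 -0.3845  0.3038] xang 90.32 tilt 0.06 F [-0.3233  0.1998 -1.1383] w 0.378
```

View pics/w4.png

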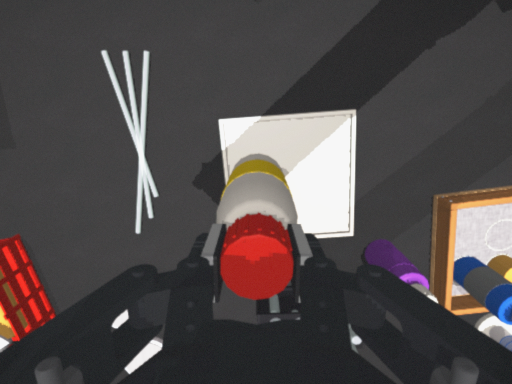

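View pics/s4.png

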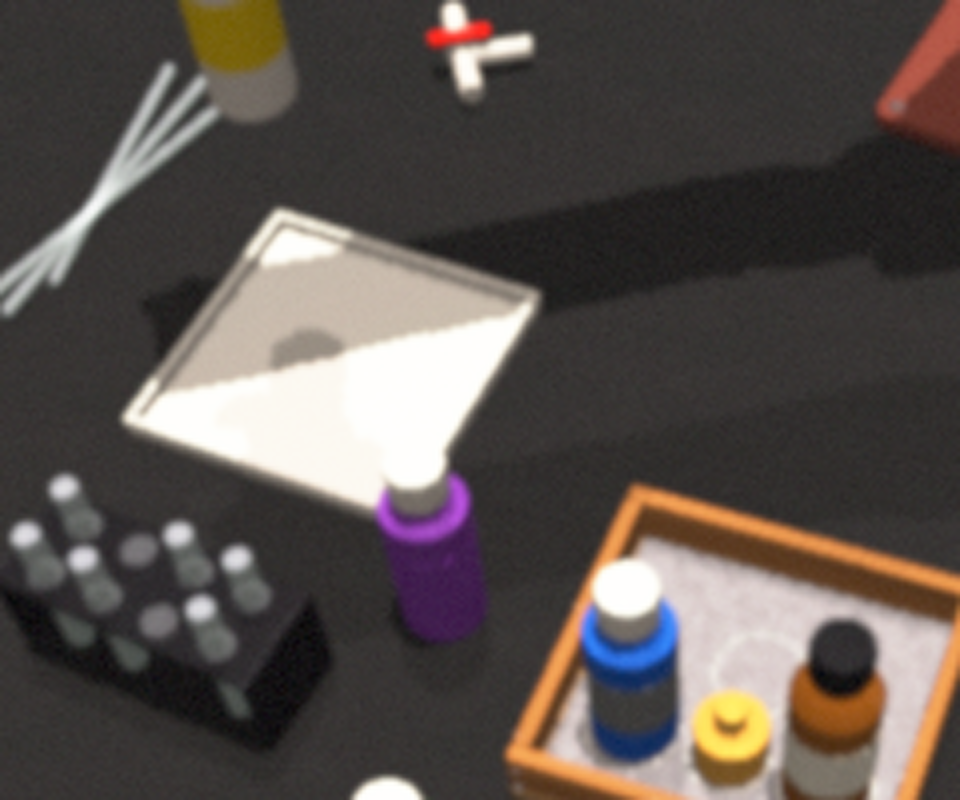

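```bash
python3 - <<'E'
from h import *
s=pose(); c=r.capture('wrist'); print(unproj(c,[(220,119),(355,111),(353,235)],.014,s))
E
python3 -m crank '[[0.3,[0,0,0.02],0],[0.3,[0,0,0.055],0],[0.3,[0,0,0.095],0],[0.3,[0,0,0.125],0],[0.3,[0,0,0.145],0],[0.3,[0,0,0.157],0],[0.3,[0,0,0.16],0],[0.3,[0,0,0.16],0]]'; python3 -m crank '[[0.3,[0,0,0.002],0],[0.3,[0,0,0.004],0],[0.3,[0,0,0.006],0],[0.3,[0,0,0.008],0],[0.3,[0,0,0.008],0]]'
```

```text
t 9.47 pos [ 0.4429 -0.3834  0.304 ] xang 90.44 tilt 0.04 F [-0.1201  0.1031 -1.9998] w 0.386
[[ 0.3938 -0.4369  0.014 ]
 [ 0.3807 -0.2398  0.014 ]
 [ 0.578  -0.2227  0.014 ]]
time_s: 10.52
position: [0.4433, -0.3843, 0.145]
orientation: [2.213, 2.229, 0.0]
contact_force: [-0.6, -0.7, -1.4]
gripper_width: 0.38
time_s: 11.15
position: [0.4429, -0.384, 0.1361]
orientation: [-2.213, -2.229, 0.0]
contact_force: [0.0, -0.2, -1.4]
gripper_width: 0.383
```

```bash
python3 -m crank '[[0.3,[0,0,0.001],0],[0.3,[0,0,0.001],0]]'; python3 -m crank '[[0.3,[0,0,0.001],0],[0.3,[0,0,0.001],0]]'; python3 -m crank '[[0.3,[0,0,0.001],0],[0.3,[0,0,0.001],0]]'
```

```text
time_s: 11.4
position: [0.443, -0.384, 0.1353]
orientation: [2.213, 2.23, -0.0]
contact_force: [0.8, -0.1, -2.2]
gripper_width: 0.377
time_s: 11.65
position: [0.4434, -0.3843, 0.1353]
orientation: [2.213, 2.229, 0.001]
contact_force: [-0.6, 0.9, 5.6]
gripper_width: 0.38
time_s: 11.9
position: [0.4438, -0.3846, 0.1353]
orientation: [2.212, 2.228, 0.002]
contact_force: [-2.7, 3.1, 15.0]
gripper_width: 0.375
```

```bash
python3 -m crank '[[0.3,[0,0,-0.001],0],[0.45,[0,0,-0.001],0],[0.6,[0,0,-0.001],0],[0.75,[0,0,-0.001],0],[0.75,[0,0,-0.001],0],[0.75,[0,0,-0.001],0]]'; python3 -m crank '[[0.75,[0,0,-0.02],0],[0.75,[0,0,-0.06],0],[0.75,[0,0,-0.11],0],[0.75,[0,0,-0.16],0],[0.75,[0.02,0.01,-0.17],0],[0.75,[0.06,0.03,-0.17],0],[0.75,[0.11,0.05,-0.17],0],[0.75,[0.16,0.07,-0.17],0]]'; python3 -c "
from h import *
s=pose();cv2.imwrite('pics/w5.png',r.capture('wrist')['image'])"
```

```text
time_s: 12.65
position: [0.443, -0.384, 0.1343]
orientation: [2.213, 2.23, -0.0]
contact_force: [-0.1, -0.3, 0.2]
gripper_width: 0.751
time_s: 13.65
position: [0.5121, -0.2225, 0.3059]
orientation: [2.214, 2.227, 0.002]
contact_force: [1.1, -0.4, -0.0]
gripper_width: 0.756
t 13.65 pos [ 0.5121 -0.2225  0.3059] xang 90.35 tilt 0.1 F [ 1.0565 -0.3883 -0.0417] w 0.756
```

View pics/w5.png

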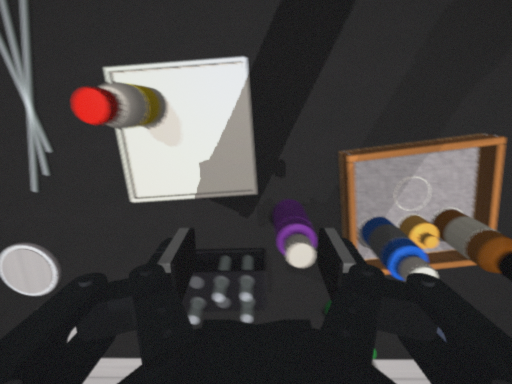

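White stands upright in the tray at (130,105). Next, the amber bottle.

```bash
python3 -m crank '[[0.75,[0.05,0.018,0],0],[0.75,[0.1,0.037,0],0],[0.75,[0.15,0.055,0],0],[0.75,[0.2,0.074,0],0],[0.75,[0.25,0.092,0],0],[0.75,[0.29,0.107,0],0],[0.75,[0.309,0.113,0.03],0],[0.75,[0.309,0.113,0.08],0]]'; python3 -m crank '[[0.75,[0,0,0.02],0],[0.75,[0,0,0.034],0],[0.75,[0,0,0.034],0]]'; python3 -c "
from h import *
s=pose();cv2.imwrite('pics/w6.png',r.capture('wrist')['image'])"
```

```text
time_s: 14.7
position: [0.6242, 0.0886, 0.2259]
orientation: [2.208, 2.231, 0.006]
contact_force: [-0.2, -0.3, -1.0]
gripper_width: 0.751
time_s: 15.08
position: [0.6227, 0.0859, 0.1909]
orientation: [2.214, 2.229, 0.0]
contact_force: [-0.4, -0.5, 0.9]
gripper_width: 0.749
t 15.07 pos [0.6227 0.0859 0.1909] xang 90.38 tilt 0.01 F [-0.3974 -0.4802  0.9213] w 0.749
```

View pics/w6.png

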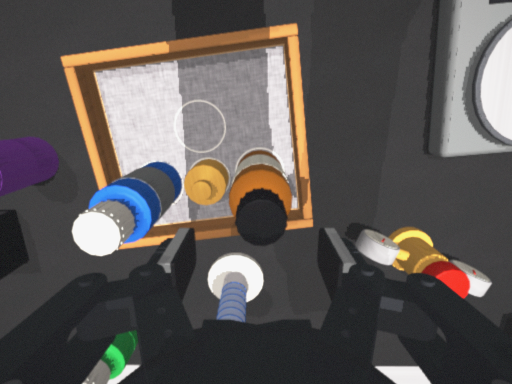

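```bash
python3 - <<'E'
from h import *
s=pose(); c=r.capture('wrist'); print(unproj(c,[(262,219),(99,231)],.16,s),unproj(c,[(99,231)],.15,s))
im=cv2.resize(c['image'][150:270,60:320],None,fx=3,fy=3,interpolation=2).astype(float)
for x,y,z in((.6266,.0872,.16),(.6397,-.0255,.15)):
  cv2.polylines(im,[((proj(c,circ(x,y,z,.017),s)-[60,150])*3).astype(int)],True,(255,0,255),1)
cv2.imwrite('pics/w6c.png',np.clip(im*2,0,255).astype(np.uint8))
E
```

```text
t 15.12 pos [0.6231 0.0859 0.1916] xang 90.38 tilt 0.08 F [-0.251   0.2423  0.102 ] w 0.748
[[ 0.6252  0.0898  0.16  ]
 [ 0.6346 -0.018   0.16  ]] [[ 0.6393 -0.0239  0.15  ]]
```

View pics/w6c.png

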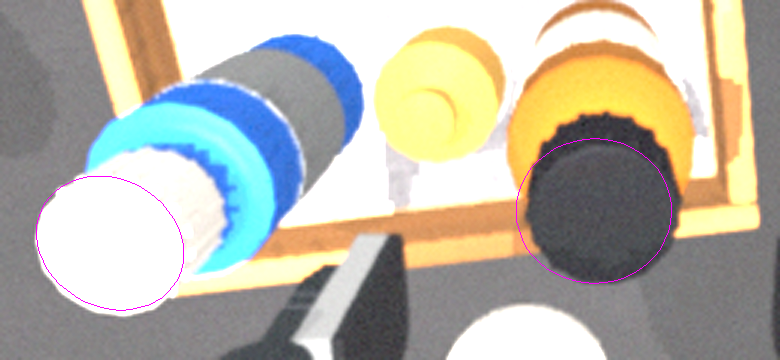

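Amber's cap centre sits about 2.5 mm to +y of my estimate, so I'll correct that, descend and grip.

```bash
python3 -m crank '[[0.75,[0.0036,0.0035,0.015],0],[0.75,[0.0036,0.0035,0.035],0],[0.75,[0.0036,0.0035,0.053],0],[0.75,[0.0036,0.0035,0.062],0],[0.75,[0.0036,0.0035,0.062],0]]' 60; python3 -m crank '[[0.3,[0,0,0],0],[0.3,[0,0,0],0],[0.3,[0,0,0],0],[0.3,[0,0,0],0],[0.3,[0,0,0],0],[0.3,[0,0,0],0]]' 60; python3 -c "
from h import *
s=pose();a=r.capture('wrist')['image'];b=r.capture('scene')['image'][110:230,195:355]
cv2.imwrite('pics/c7.png',np.hstack([cv2.resize(a,(400,300)),cv2.resize(b,(400,300))]))"
```

```text
time_s: 15.8
position: [0.6255, 0.0897, 0.1274]
orientation: [-2.213, -2.229, 0.002]
contact_force: [0.1, -0.3, 0.5]
gripper_width: 0.748
time_s: 16.55
position: [0.6266, 0.0898, 0.1292]
orientation: [2.213, 2.229, 0.002]
contact_force: [-0.8, -1.0, 5.8]
gripper_width: 0.384
t 16.55 pos [0.6266 0.0898 0.1292] xang 90.41 tilt 0.09 F [-0.7879 -1.024   5.8032] w 0.384
```

View pics/c7.png

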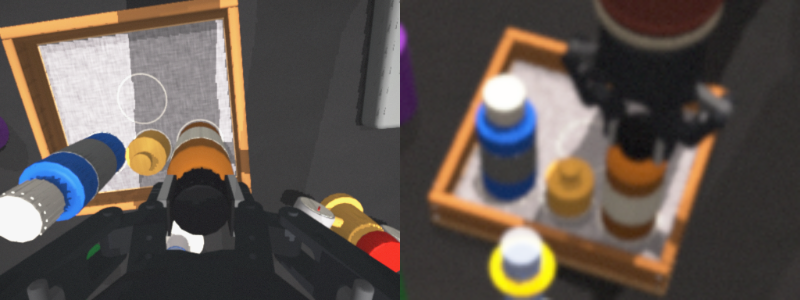

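```bash
python3 -m crank '[[0.3,[0,0,-0.01],0],[0.3,[0,0,-0.03],0],[0.3,[0,0,-0.06],0],[0.3,[0,0,-0.09],0],[0.3,[0,0,-0.12],0],[0.3,[0,0,-0.145],0],[0.3,[0,0,-0.16],0],[0.3,[0,0,-0.165],0]]'; python3 -m crank '[[0.3,[-0.015,-0.015,0],0],[0.3,[-0.04,-0.04,0],0],[0.3,[-0.075,-0.07,0],0],[0.3,[-0.115,-0.1,0],0],[0.3,[-0.155,-0.12,0],0],[0.3,[-0.195,-0.135,0],0],[0.3,[-0.235,-0.15,0],0],[0.3,[-0.27,-0.16,0],0]]';  python3 -m crank '[[0.3,[-0.035,-0.01,0],0],[0.3,[-0.065,-0.02,0],0],[0.3,[-0.09,-0.028,0],0],[0.3,[-0.104,-0.031,0],0],[0.3,[-0.108,-0.032,0],0],[0.3,[-0.108,-0.032,0],0]]'; python3 -m crank '[[0.3,[0,0,0.02],0],[0.3,[0,0,0.055],0],[0.3,[0,0,0.095],0],[0.3,[0,0,0.125],0],[0.3,[0,0,0.147],0],[0.3,[0,0,0.16],0],[0.3,[0,0,0.165],0],[0.3,[0,0,0.165],0]]'; python3 -c "
from h import *
s=pose();a=r.capture('wrist')['image'];b=r.capture('scene')['image'][0:180,60:300]
cv2.imwrite('pics/c8.png',np.hstack([cv2.resize(a,(400,300)),cv2.resize(b,(400,300))]))"
```

```text
time_s: 17.65
position: [0.6262, 0.0899, 0.2944]
orientation: [2.213, 2.229, 0.002]
contact_force: [-0.8, 0.6, -2.0]
gripper_width: 0.381
time_s: 18.65
position: [0.4667, -0.1827, 0.2928]
orientation: [-2.213, -2.228, 0.0]
contact_force: [-0.1, 0.7, -2.4]
gripper_width: 0.376
time_s: 19.4
position: [0.4367, -0.2891, 0.293]
orientation: [-2.213, -2.229, 0.001]
contact_force: [0.1, -0.3, -2.5]
gripper_width: 0.378
time_s: 20.4
position: [0.4371, -0.2894, 0.1287]
orientation: [2.213, 2.23, 0.0]
contact_force: [-0.4, 0.4, -2.1]
gripper_width: 0.377
t 20.4 pos [ 0.4371 -0.2894  0.1287] xang 90.43 tilt 0.02 F [-0.4454  0.3836 -2.1439] w 0.377
```

View pics/c8.png

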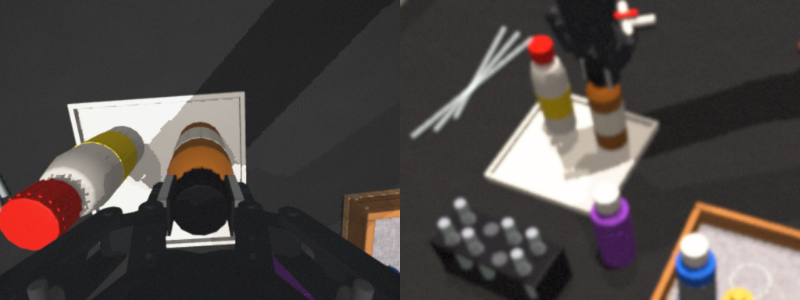

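```bash
python3 -m crank '[[0.3,[0,0,0.0015],0],[0.3,[0,0,0.003],0],[0.3,[0,0,0.003],0]]'; python3 -m crank '[[0.3,[0,0,0.001],0],[0.3,[0,0,0.001],0]]'; python3 -m crank '[[0.3,[0,0,0.001],0],[0.3,[0,0,0.001],0]]'
```

```text
time_s: 20.88
position: [0.4367, -0.2894, 0.1253]
orientation: [-2.213, -2.23, 0.0]
contact_force: [-1.0, -0.7, -2.0]
gripper_width: 0.38
time_s: 21.12
position: [0.4368, -0.2895, 0.1243]
orientation: [2.213, 2.23, -0.0]
contact_force: [0.6, 0.3, -2.5]
gripper_width: 0.378
time_s: 21.38
position: [0.4373, -0.2899, 0.1242]
orientation: [2.213, 2.229, 0.001]
contact_force: [-1.8, 1.6, 7.7]
gripper_width: 0.384
```

```bash
python3 -m crank '[[0.45,[0,0,-0.0005],0],[0.6,[0,0,-0.0005],0],[0.75,[0,0,-0.0005],0],[0.75,[0,0,-0.0005],0],[0.75,[0,0,-0.0005],0]]'; python3 -m crank '[[0.75,[0,0,-0.02],0],[0.75,[0,0,-0.06],0],[0.75,[0,0,-0.11],0],[0.75,[0,0,-0.16],0],[0.75,[0.02,0.01,-0.17],0],[0.75,[0.06,0.04,-0.17],0],[0.75,[0.11,0.08,-0.17],0],[0.75,[0.16,0.12,-0.17],0]]'; python3 -m crank '[[0.75,[0.04,0.035,0],0],[0.75,[0.075,0.065,0.0],0],[0.75,[0.098,0.08,0.02],0],[0.75,[0.104,0.084,0.06],0],[0.75,[0.104,0.084,0.1],0],[0.75,[0.104,0.084,0.115],0],[0.75,[0.104,0.084,0.115],0]]'; python3 -c "
from h import *
s=pose();c=r.capture('wrist'); cv2.imwrite('pics/w9.png',c['image'])"
```

```text
time_s: 22.0
position: [0.4368, -0.2895, 0.1238]
orientation: [-2.213, -2.229, 0.0]
contact_force: [-0.7, -0.1, -0.3]
gripper_width: 0.753
time_s: 23.0
position: [0.5548, -0.1295, 0.2941]
orientation: [2.214, 2.229, 0.002]
contact_force: [0.3, -0.8, 1.0]
gripper_width: 0.743
time_s: 23.88
position: [0.6367, -0.0265, 0.1786]
orientation: [-2.213, -2.229, 0.002]
contact_force: [-0.4, 0.2, -0.1]
gripper_width: 0.746
t 23.88 pos [ 0.6367 -0.0265  0.1786] xang 90.4 tilt 0.06 F [-0.353   0.1878 -0.1495] w 0.746
```

View pics/w9.png

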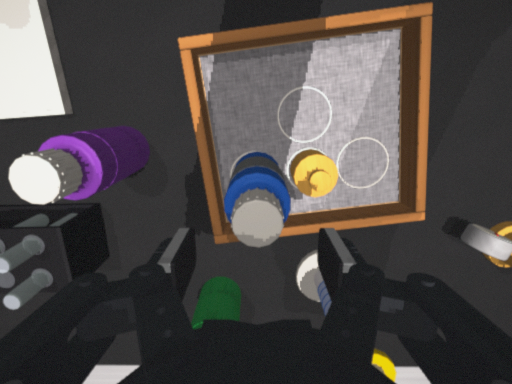

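Blue's cap is at (257,222), centred between the fingers. I'll grip it.

```bash
python3 -m crank '[[0.75,[0.0005,0.003,0.015],0],[0.75,[0.0005,0.003,0.035],0],[0.75,[0.0005,0.003,0.052],0],[0.75,[0.0005,0.003,0.059],0],[0.75,[0.0005,0.003,0.059],0]]' 60; python3 -m crank '[[0.3,[0,0,0],0],[0.3,[0,0,0],0],[0.3,[0,0,0],0],[0.3,[0,0,0],0],[0.3,[0,0,0],0],[0.3,[0,0,0],0]]' 60; python3 -m crank '[[0.3,[0,0,-0.01],0],[0.3,[0,0,-0.03],0],[0.3,[0,0,-0.06],0],[0.3,[0,0,-0.09],0],[0.3,[0,0,-0.12],0],[0.3,[0,0,-0.145],0],[0.3,[0,0,-0.16],0],[0.3,[0,0,-0.165],0]]'; python3 -c "
from h import *
s=pose();a=r.capture('wrist')['image'];b=r.capture('scene')['image'][90:240,150:350]
cv2.imwrite('pics/c10.png',np.hstack([cv2.resize(a,(400,300)),cv2.resize(b,(400,300))]))"
```

```text
time_s: 24.55
position: [0.6396, -0.026, 0.1192]
orientation: [-2.213, -2.229, 0.002]
contact_force: [1.3, 0.2, 0.7]
gripper_width: 0.747
time_s: 25.3
position: [0.6407, -0.026, 0.1207]
orientation: [2.213, 2.229, 0.002]
contact_force: [0.1, -1.3, 5.7]
gripper_width: 0.38
time_s: 26.3
position: [0.6401, -0.026, 0.2859]
orientation: [2.213, 2.229, 0.001]
contact_force: [-0.5, -0.7, -2.9]
gripper_width: 0.379
t 26.3 pos [ 0.6401 -0.026   0.2859] xang 90.42 tilt 0.06 F [-0.5243 -0.6555 -2.8553] w 0.379
```

View pics/c10.png

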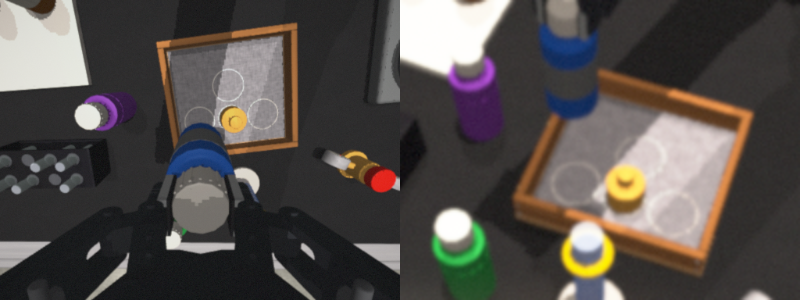

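```bash
python3 -m crank '[[0.3,[-0.01,-0.015,0],0],[0.3,[-0.03,-0.04,0],0],[0.3,[-0.055,-0.07,0],0],[0.3,[-0.09,-0.095,0],0],[0.3,[-0.13,-0.108,0],0],[0.3,[-0.165,-0.111,0],0],[0.3,[-0.2,-0.111,0],0],[0.3,[-0.23,-0.111,0],0]]'; python3 -m crank '[[0.3,[-0.015,0,0],0],[0.3,[-0.022,0,0],0],[0.3,[-0.023,0,0],0],[0.3,[-0.023,0,0.02],0],[0.3,[-0.023,0,0.055],0],[0.3,[-0.023,0,0.095],0],[0.3,[-0.023,0,0.125],0],[0.3,[-0.023,0,0.145],0]]'; python3 -m crank '[[0.3,[0,0,0.012],0],[0.3,[0,0,0.019],0],[0.3,[0,0,0.022],0],[0.3,[0,0,0.022],0]]'; python3 -m crank '[[0.3,[0,0,0.001],0],[0.3,[0,0,0.0015],0],[0.3,[0,0,0.0015],0]]'; python3 -c "
from h import *
s=pose();a=r.capture('wrist')['image'];b=r.capture('scene')['image'][0:180,60:300]
cv2.imwrite('pics/c11.png',np.hstack([cv2.resize(a,(400,300)),cv2.resize(b,(400,300))]))"
```

```text
time_s: 27.4
position: [0.53, -0.2577, 0.2839]
orientation: [-2.213, -2.228, 0.001]
contact_force: [-0.7, -0.2, -2.5]
gripper_width: 0.381
time_s: 28.4
position: [0.5309, -0.2781, 0.1384]
orientation: [-2.21, -2.23, 0.0]
contact_force: [0.4, -0.2, -2.0]
gripper_width: 0.376
time_s: 28.9
position: [0.5311, -0.2798, 0.1182]
orientation: [2.213, 2.229, 0.0]
contact_force: [0.7, 0.1, -1.6]
gripper_width: 0.382
time_s: 29.28
position: [0.5308, -0.2797, 0.1164]
orientation: [2.213, 2.229, 0.0]
contact_force: [0.3, 0.3, -1.2]
gripper_width: 0.379
t 29.27 pos [ 0.5308 -0.2797  0.1164] xang 90.42 tilt 0.01 F [ 0.3198  0.305  -1.2197] w 0.379
```

View pics/c11.png

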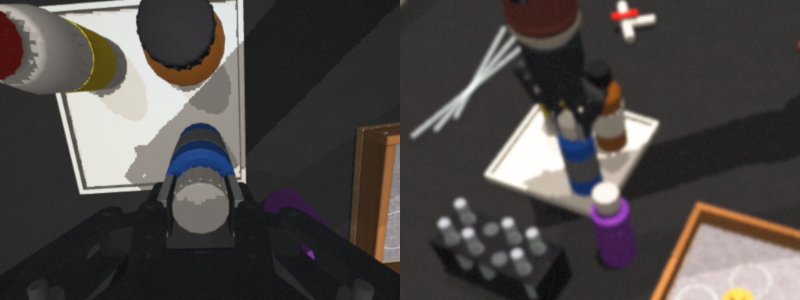

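```bash
python3 -m crank '[[0.3,[0,0,0.001],0],[0.3,[0,0,0.001],0]]'; python3 -m crank '[[0.3,[0,0,0.001],0],[0.3,[0,0,0.001],0]]'
```

```text
time_s: 29.62
position: [0.531, -0.2798, 0.1157]
orientation: [2.213, 2.229, 0.0]
contact_force: [-0.1, 0.5, 3.9]
gripper_width: 0.38
time_s: 29.88
position: [0.5314, -0.28, 0.1157]
orientation: [2.213, 2.229, 0.002]
contact_force: [-2.4, 2.3, 12.8]
gripper_width: 0.381
```

```bash
python3 -m crank '[[0.45,[0,0,-0.001],0],[0.6,[0,0,-0.001],0],[0.75,[0,0,-0.001],0],[0.75,[0,0,-0.001],0],[0.75,[0,0,-0.001],0]]'; python3 -m crank '[[0.75,[0,0,-0.02],0],[0.75,[0,0,-0.06],0],[0.75,[0,0,-0.11],0],[0.75,[0,0,-0.15],0],[0.75,[0.03,0.0,-0.17],0],[0.75,[0.07,0.02,-0.17],0],[0.75,[0.12,0.04,-0.17],0],[0.75,[0.165,0.06,-0.17],0]]'; python3 -m crank '[[0.9,[0.045,0.015,0],0],[0.9,[0.09,0.03,0.0],0],[0.9,[0.125,0.04,0.02],0],[0.9,[0.14,0.045,0.06],0],[0.9,[0.145,0.045,0.1],0],[0.9,[0.145,0.045,0.13],0],[0.9,[0.145,0.045,0.145],0],[0.9,[0.145,0.045,0.145],0]]'; python3 -c "
from h import *
s=pose();c=r.capture('wrist'); cv2.imwrite('pics/w12.png',c['image'])"
```

```text
time_s: 30.5
position: [0.5308, -0.2797, 0.1153]
orientation: [-2.213, -2.229, 0.0]
contact_force: [-0.8, 0.9, -0.4]
gripper_width: 0.748
time_s: 31.5
position: [0.5901, -0.1127, 0.2871]
orientation: [2.213, 2.229, 0.003]
contact_force: [-0.1, 0.1, -0.2]
gripper_width: 0.751
time_s: 32.5
position: [0.6335, 0.0309, 0.1407]
orientation: [-2.214, -2.229, 0.001]
contact_force: [0.1, -0.8, 0.3]
gripper_width: 0.901
t 32.5 pos [0.6335 0.0309 0.1407] xang 90.41 tilt 0.03 F [ 0.1362 -0.8417  0.317 ] w 0.901
```

View pics/w12.png

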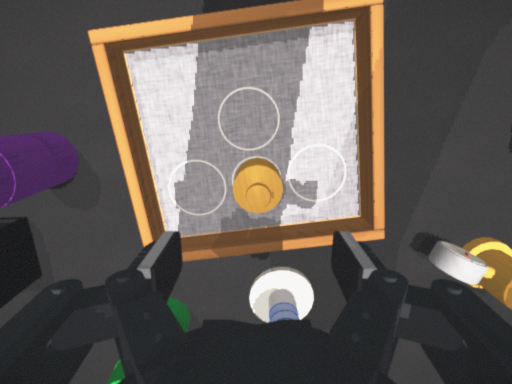

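```bash
python3 - <<'E'
from h import *
s=pose(); c=r.capture('wrist'); print(unproj(c,[(258,193)],.068,s))
o=.6366,.0304
im=cv2.resize(c['image'][130:230,160:360],None,fx=4,fy=4,interpolation=2)
p=unproj(c,[(258,193)],.068,s)[0]
for z,rad in((.068,.010),(.046,.022),(.01,.022)):
  cv2.polylines(im,[((proj(c,circ(p[0],p[1],z,rad),s)-[160,130]+.5)*4).astype(int)],True,(255,0,255),1)
cv2.imwrite('pics/w12c.png',im)
print(r.find_in(c,'weight')[:1])
E
```

```text
t 32.55 pos [0.634  0.0308 0.1415] xang 90.4 tilt 0.06 F [0.3894 1.1633 0.6041] w 0.901
[[0.6313 0.0322 0.068 ]]
[{'point': [0.632, 0.0321, 0.0497], 'score': 0.6}]
```

View pics/w12c.png

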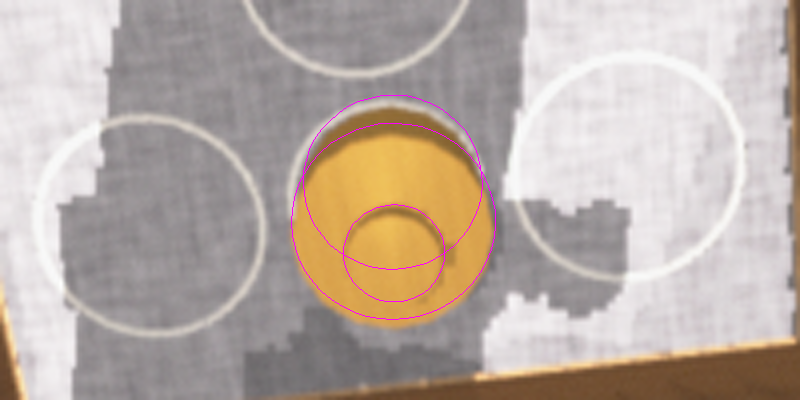

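```bash
python3 -m crank '[[0.9,[0.0014,0,0.02],0],[0.9,[0.0014,0,0.05],0],[0.9,[0.0014,0,0.08],0],[0.9,[0.0014,0,0.1],0],[0.9,[0.0014,0,0.112],0],[0.9,[0.0014,0,0.117],0],[0.9,[0.0014,0,0.117],0]]' 70; python3 -m crank '[[0.35,[0,0,0],0],[0.35,[0,0,0],0],[0.35,[0,0,0],0],[0.35,[0,0,0],0],[0.35,[0,0,0],0],[0.35,[0,0,0],0]]' 70; python3 -c "
from h import *
s=pose();a=r.capture('wrist')['image'];b=r.capture('scene')['image'][110:230,195:355]
cv2.imwrite('pics/c13.png',np.hstack([cv2.resize(a,(400,300)),cv2.resize(b,(400,300))]))"
```

```text
time_s: 33.52
position: [0.6338, 0.0324, 0.0237]
orientation: [2.213, 2.229, 0.001]
contact_force: [-1.0, -0.8, 0.3]
gripper_width: 0.9
time_s: 34.28
position: [0.634, 0.0323, 0.0245]
orientation: [2.213, 2.229, 0.001]
contact_force: [-3.5, -0.7, 7.5]
gripper_width: 0.488
t 34.27 pos [0.634  0.0323 0.0245] xang 90.41 tilt 0.06 F [-3.4804 -0.6569  7.5239] w 0.488
```

View pics/c13.png

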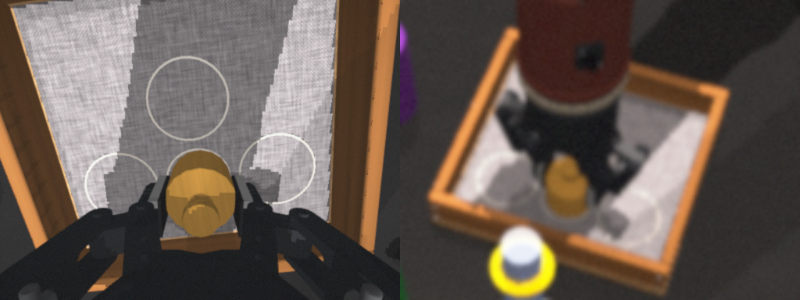

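```bash
python3 -m crank '[[0.35,[0,0,-0.01],0],[0.35,[0,0,-0.03],0],[0.35,[0,0,-0.06],0],[0.35,[0,0,-0.09],0],[0.35,[0,0,-0.12],0],[0.35,[0,-0.01,-0.145],0],[0.35,[0,-0.03,-0.16],0],[0.35,[0.01,-0.055,-0.165],0]]'; python3 -m crank '[[0.35,[0.03,-0.02,0],0],[0.35,[0.07,-0.035,0],0],[0.35,[0.11,-0.045,0],0],[0.35,[0.15,-0.05,0],0],[0.35,[0.18,-0.05,0],0],[0.35,[0.2,-0.05,0],0],[0.35,[0.21,-0.05,0],0],[0.35,[0.21,-0.05,0],0]]'; python3 -c "
from h import *
s=pose();c=r.capture('wrist'); cv2.imwrite('pics/w14.png',c['image'])"
```

```text
time_s: 35.38
position: [0.5785, 0.0407, 0.1904]
orientation: [2.215, 2.226, 0.003]
contact_force: [0.5, 0.6, -4.5]
gripper_width: 0.488
time_s: 36.38
position: [0.5272, 0.2512, 0.1882]
orientation: [2.213, 2.229, -0.001]
contact_force: [-0.2, -0.4, -5.0]
gripper_width: 0.488
t 36.38 pos [0.5272 0.2512 0.1882] xang 90.39 tilt 0.06 F [-0.1965 -0.4243 -4.9768] w 0.488
```

View pics/w14.png

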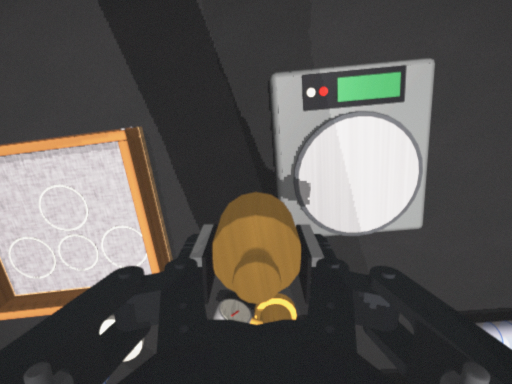

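```bash
python3 - <<'E'
from h import *
s=pose(); c=r.capture('wrist'); im=c['image'];
m=(cv2.cvtColor(im,6)>150).astype(np.uint8)*255; m[:, :285]=0; m[:100]=0; m=cv2.morphologyEx(m,3,np.ones((3,3)))
ct=max(cv2.findContours(m,0,1)[0],key=cv2.contourArea); e=cv2.fitEllipse(cv2.convexHull(ct)); print(e)
p=unproj(c,[e[0]],.05,s)[0]; print(p)
for q in [(p[0],p[1])]:
  o=im.copy()
  cv2.polylines(o,[(proj(c,circ(q[0],q[1],.05,.065),s)).round().astype(int)],True,(255,0,255),1)
cv2.imwrite('pics/w14c.png',cv2.resize(o[50:250,260:450],None,fx=3,fy=3,interpolation=2))
E
```

```text
t 36.42 pos [0.5273 0.2504 0.1882] xang 90.34 tilt 0.06 F [ 1.0109 -0.2304 -4.9027] w 0.483
((360.5694274902344, 144.05938720703125), (160.86175537109375, 193.57357788085938), 156.23934936523438)
[0.4938 0.3519 0.05  ]
```

View pics/w14c.png

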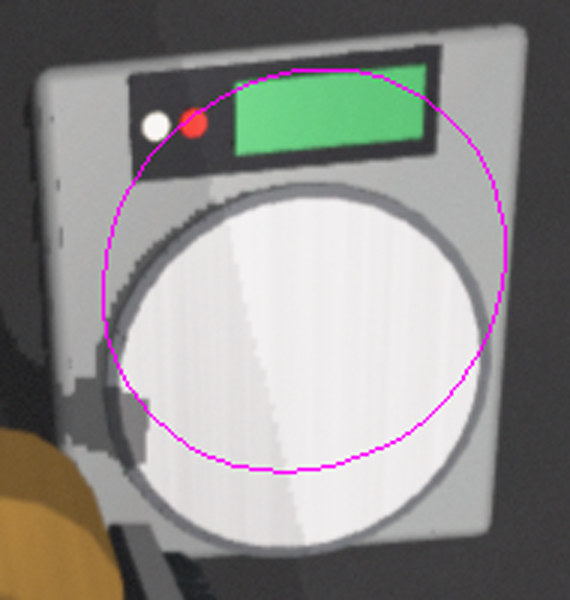

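```bash
python3 - <<'E'
from h import *
s=pose(); c=r.capture('wrist'); im=c['image'];o=im.copy()
p=unproj(c,[(359.5,173.5)],.05,s)[0]; print(p)
cv2.polylines(o,[(proj(c,circ(p[0],p[1],.05,.065),s)).round().astype(int)],True,(255,0,255),1)
cv2.imwrite('pics/w14d.png',cv2.resize(o[50:250,260:450],None,fx=3,fy=3,interpolation=2))
E
```

```text
t 36.48 pos [0.5274 0.2501 0.1883] xang 90.31 tilt 0.05 F [-0.7251 -0.4646 -4.1018] w 0.483
[0.5234 0.3537 0.05  ]
```

View pics/w14d.png

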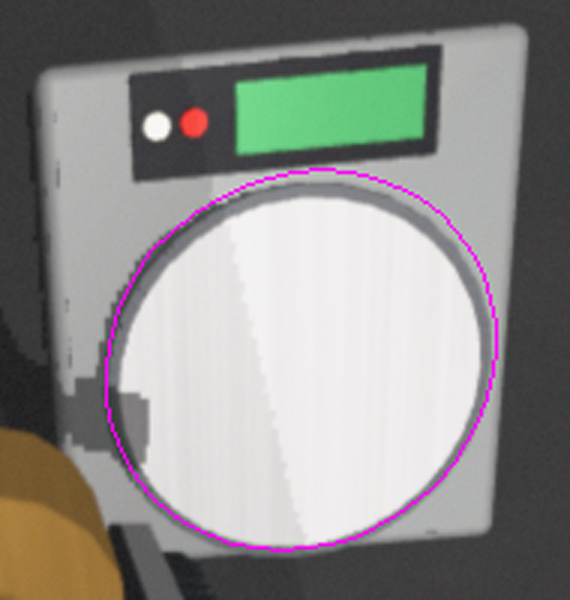

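```bash
python3 -m crank '[[0.35,[0.015,0,0],0],[0.35,[0.04,-0.002,0],0],[0.35,[0.07,-0.004,0],0],[0.35,[0.09,-0.004,0.0],0],[0.35,[0.099,-0.004,0.02],0],[0.35,[0.102,-0.004,0.05],0],[0.35,[0.102,-0.004,0.08],0],[0.35,[0.102,-0.004,0.1],0]]'; python3 -m crank '[[0.35,[0,0,0.01],0],[0.35,[0,0,0.017],0],[0.35,[0,0,0.019],0],[0.35,[0,0,0.019],0]]';python3 -c "
from h import *
s=pose();a=r.capture('wrist')['image'];b=r.capture('scene')['image'][130:280,340:500]
cv2.imwrite('pics/c15.png',np.hstack([cv2.resize(a,(400,300)),cv2.resize(b,(320,300))]))"
```

```text
time_s: 37.52
position: [0.5214, 0.3525, 0.0856]
orientation: [2.214, 2.228, -0.005]
contact_force: [-0.4, -0.6, -4.7]
gripper_width: 0.485
time_s: 38.02
position: [0.5225, 0.3539, 0.0699]
orientation: [-2.213, -2.23, -0.001]
contact_force: [-0.1, -0.3, -4.4]
gripper_width: 0.484
t 38.02 pos [0.5225 0.3539 0.0699] xang 90.42 tilt 0.05 F [-0.1292 -0.3326 -4.4197] w 0.484
```

View pics/c15.png

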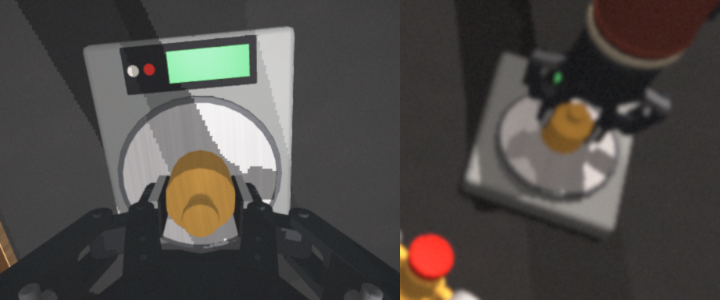

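```bash
python3 -m crank '[[0.35,[0,0,0.0015],0],[0.35,[0,0,0.003],0],[0.35,[0,0,0.0035],0],[0.35,[0,0,0.0035],0]]'; python3 -m crank '[[0.35,[0,0,0.001],0],[0.35,[0,0,0.001],0]]'; python3 -m crank '[[0.35,[0,0,0.001],0],[0.35,[0,0,0.001],0]]'
```

```text
time_s: 38.62
position: [0.5221, 0.3536, 0.0657]
orientation: [2.213, 2.229, -0.0]
contact_force: [-0.6, -0.2, -4.7]
gripper_width: 0.483
time_s: 38.88
position: [0.5221, 0.3537, 0.0647]
orientation: [-2.213, -2.23, 0.0]
contact_force: [-0.3, -0.4, -5.5]
gripper_width: 0.483
time_s: 39.12
position: [0.5222, 0.3537, 0.0645]
orientation: [-2.213, -2.229, -0.0]
contact_force: [-4.4, -2.3, 5.5]
gripper_width: 0.486
```

```bash
python3 -m crank '[[0.55,[0,0,-0.0005],0],[0.7,[0,0,-0.0005],0],[0.85,[0,0,-0.0005],0],[0.9,[0,0,-0.0005],0],[0.9,[0,0,-0.0005],0]]'; python3 -m crank '[[0.9,[0,0,-0.01],0],[0.9,[0,0,-0.035],0],[0.9,[0,0,-0.075],0],[0.9,[0,-0.01,-0.12],0],[0.9,[0,-0.03,-0.16],0],[0.9,[0,-0.04,-0.2],0],[0.9,[0,-0.04,-0.23],0],[0.9,[0,-0.04,-0.23],0]]'; python3 -c "
from h import *
s=pose();c=r.capture('wrist');a=c['image'];print(r.find_in(c,'weight')[:1])
t=r.capture('scene');cv2.imwrite('pics/c16.png',np.hstack([cv2.resize(a,(400,300)),cv2.resize(t['image'][130:280,340:500],(320,300))]))
crop(c,258,190,70,60,5,'pics/w16.png')"
```

```text
time_s: 39.75
position: [0.5222, 0.3537, 0.0643]
orientation: [2.213, 2.23, -0.0]
contact_force: [0.2, 0.2, 0.4]
gripper_width: 0.899
time_s: 40.75
position: [0.4832, 0.3537, 0.2976]
orientation: [-2.213, -2.229, -0.008]
contact_force: [-0.4, 0.3, -0.4]
gripper_width: 0.899
t 40.75 pos [0.4832 0.3537 0.2976] xang 90.41 tilt 0.28 F [-0.3568  0.3329 -0.3845] w 0.899
[{'point': [0.5161, 0.3556, 0.0883], 'score': 0.62}]
```

View pics/c16.png

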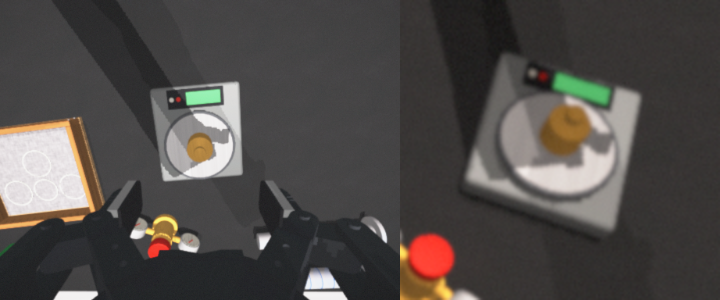

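View pics/w16.png

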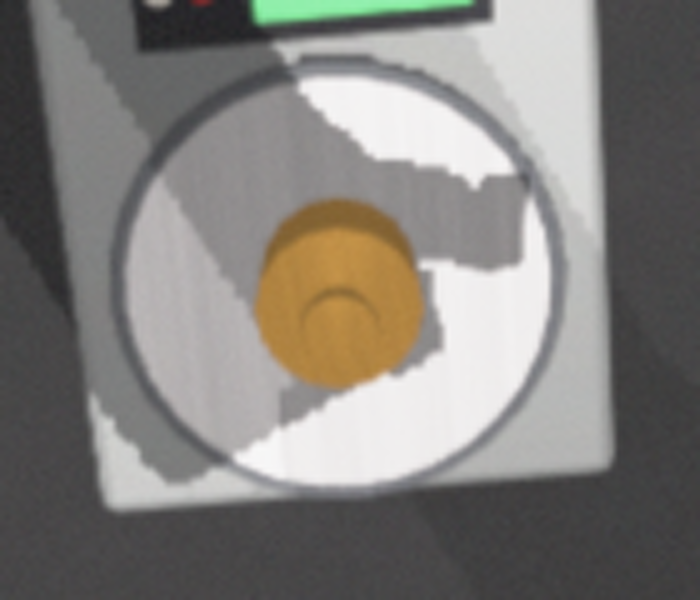

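The weight stands upright, within about 2 mm of the pan's centre: the base is near (339,273) and the pan centre near (337,279) in the crop. Now I'll return the bottles, blue first.

```bash
python3 -m crank '[[0.75,[-0.03,0.005,0],0],[0.75,[-0.08,0.01,0],0],[0.75,[-0.13,0.015,0],0],[0.75,[-0.18,0.02,0],0],[0.75,[-0.23,0.025,0],0],[0.75,[-0.28,0.03,0],0],[0.75,[-0.33,0.035,0],0],[0.75,[-0.38,0.04,0],0]]'; python3 -m crank '[[0.75,[-0.05,0.002,0],0],[0.75,[-0.1,0.004,0],0],[0.75,[-0.15,0.006,0],0],[0.75,[-0.2,0.008,0],0],[0.75,[-0.235,0.008,0],0],[0.75,[-0.2534,0.008,0],0],[0.75,[-0.2534,0.008,0.04],0],[0.75,[-0.2534,0.008,0.08],0]]'; python3 -m crank '[[0.75,[0,0,0.02],0],[0.75,[0,0,0.03],0],[0.75,[0,0,0.03],0]]'; python3 -c "
from h import *
s=pose();c=r.capture('wrist');cv2.imwrite('pics/w17.png',c['image'])"
```

```text
time_s: 41.9
position: [0.5241, -0.0291, 0.2936]
orientation: [-2.214, -2.228, 0.001]
contact_force: [1.2, 0.2, -1.0]
gripper_width: 0.747
time_s: 42.9
position: [0.5335, -0.281, 0.2129]
orientation: [-2.216, -2.227, 0.001]
contact_force: [0.6, 0.0, -0.0]
gripper_width: 0.753
time_s: 43.28
position: [0.5348, -0.2799, 0.1846]
orientation: [2.213, 2.229, -0.0]
contact_force: [0.6, -0.5, 0.4]
gripper_width: 0.754
t 43.27 pos [ 0.5348 -0.2799  0.1846] xang 90.41 tilt 0.01 F [ 0.6199 -0.4625  0.384 ] w 0.754
```

View pics/w17.png

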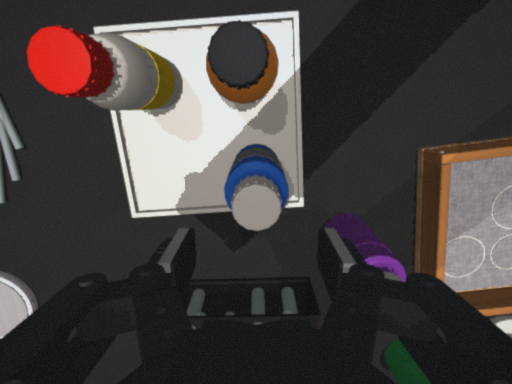

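```bash
python3 -m crank '[[0.75,[0,-0.0037,0.015],0],[0.75,[0,-0.0037,0.04],0],[0.75,[0,-0.0037,0.06],0],[0.75,[0,-0.0037,0.0685],0],[0.75,[0,-0.0037,0.0685],0]]' 60; python3 -c "
from h import *
pose()"; python3 -m crank '[[0.3,[0,0,0],0],[0.3,[0,0,0],0],[0.3,[0,0,0],0],[0.3,[0,0,0],0],[0.3,[0,0,0],0],[0.3,[0,0,0],0]]' 60;  python3 -m crank '[[0.3,[0,0,-0.01],0],[0.3,[0,0,-0.03],0],[0.3,[0,0,-0.06],0],[0.3,[0,0,-0.09],0],[0.3,[0,0,-0.12],0],[0.3,[0,0,-0.145],0],[0.3,[0,0,-0.16],0],[0.3,[0,0,-0.17],0]]'
```

```text
time_s: 43.95
position: [0.5309, -0.2797, 0.1155]
orientation: [-2.213, -2.229, 0.001]
contact_force: [-0.5, -0.6, -0.5]
gripper_width: 0.755
t 43.95 pos [ 0.5309 -0.2797  0.1155] xang 90.41 tilt 0.04 F [-0.4586 -0.6264 -0.4674] w 0.755
time_s: 44.7
position: [0.5317, -0.2802, 0.1168]
orientation: [2.212, 2.228, 0.001]
contact_force: [0.8, -0.3, 5.6]
gripper_width: 0.38
time_s: 45.7
position: [0.5311, -0.2797, 0.2868]
orientation: [2.213, 2.229, 0.001]
contact_force: [-0.6, 0.8, -1.7]
gripper_width: 0.376
```

```bash
python3 -m crank '[[0.3,[0.015,0,0],0],[0.3,[0.045,0,0],0],[0.3,[0.085,0.005,0],0],[0.3,[0.125,0.02,0],0],[0.3,[0.165,0.045,0],0],[0.3,[0.2,0.07,0],0],[0.3,[0.227,0.09,0],0],[0.3,[0.245,0.105,0],0]]'; python3 -m crank '[[0.3,[0.007,0.005,0],0],[0.3,[0.008,0.006,0],0],[0.3,[0.008,0.006,0],0],[0.3,[0.008,0.006,0.02],0],[0.3,[0.008,0.006,0.055],0],[0.3,[0.008,0.006,0.095],0],[0.3,[0.008,0.006,0.125],0],[0.3,[0.008,0.006,0.145],0]]'; python3 -m crank '[[0.3,[0,0,0.012],0],[0.3,[0,0,0.016],0],[0.3,[0,0,0.016],0]]'; python3 -c "
from h import *
s=pose();a=r.capture('wrist')['image'];b=r.capture('scene')['image'][110:230,195:355]
cv2.imwrite('pics/c18.png',np.hstack([cv2.resize(a,(400,300)),cv2.resize(b,(400,300))]))"
```

```text
time_s: 46.7
position: [0.6349, -0.0321, 0.2851]
orientation: [-2.211, -2.231, 0.002]
contact_force: [0.1, -0.4, -1.7]
gripper_width: 0.374
time_s: 47.7
position: [0.639, -0.0261, 0.1384]
orientation: [-2.213, -2.228, 0.002]
contact_force: [0.2, 0.1, -1.4]
gripper_width: 0.379
time_s: 48.08
position: [0.6406, -0.026, 0.1254]
orientation: [2.213, 2.229, 0.001]
contact_force: [-0.1, -0.0, -2.1]
gripper_width: 0.38
t 48.08 pos [ 0.6406 -0.026   0.1254] xang 90.42 tilt 0.05 F [-0.1161 -0.0314 -2.0796] w 0.38
```

View pics/c18.png

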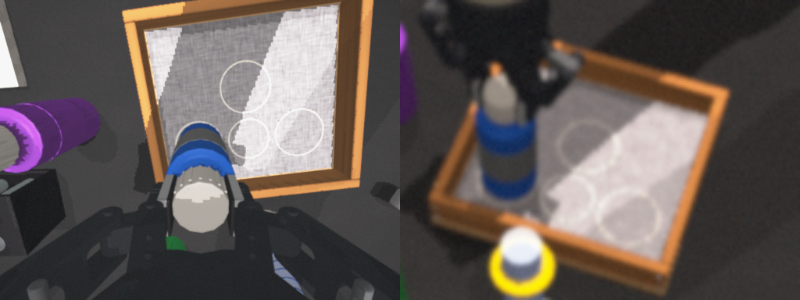

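```bash
python3 -m crank '[[0.3,[0,0,0.0015],0],[0.3,[0,0,0.003],0],[0.3,[0,0,0.003],0]]'; python3 -m crank '[[0.3,[0,0,0.001],0],[0.3,[0,0,0.001],0]]'; python3 -m crank '[[0.3,[0,0,0.001],0],[0.3,[0,0,0.001],0]]'
```

```text
time_s: 48.55
position: [0.6403, -0.0258, 0.1219]
orientation: [2.213, 2.23, 0.0]
contact_force: [0.4, 0.8, -2.1]
gripper_width: 0.383
time_s: 48.8
position: [0.6408, -0.0259, 0.1219]
orientation: [2.213, 2.229, 0.002]
contact_force: [-1.6, 1.3, 7.7]
gripper_width: 0.379
time_s: 49.05
position: [0.6413, -0.026, 0.1219]
orientation: [2.212, 2.229, 0.003]
contact_force: [-3.4, 0.9, 13.0]
gripper_width: 0.38
```

```bash
python3 -m crank '[[0.45,[0,0,-0.0015],0],[0.6,[0,0,-0.0015],0],[0.75,[0,0,-0.0015],0],[0.75,[0,0,-0.0015],0]]'; python3 -m crank '[[0.75,[0,0,-0.02],0],[0.75,[0,0,-0.06],0],[0.75,[0,0,-0.11],0],[0.75,[0,0,-0.15],0],[0.75,[-0.02,-0.02,-0.165],0],[0.75,[-0.06,-0.055,-0.165],0],[0.75,[-0.1,-0.09,-0.165],0],[0.75,[-0.14,-0.12,-0.165],0]]'; python3 -m crank '[[0.75,[-0.04,-0.03,0],0],[0.75,[-0.08,-0.06,0],0],[0.75,[-0.11,-0.08,0],0],[0.75,[-0.122,-0.0854,0],0],[0.75,[-0.122,-0.0854,0.03],0],[0.75,[-0.122,-0.0854,0.07],0],[0.75,[-0.122,-0.0854,0.1],0],[0.75,[-0.122,-0.0854,0.1],0]]'; python3 -c "
from h import *
s=pose();a=r.capture('wrist')['image'];b=r.capture('scene')['image'][110:230,195:355]
cv2.imwrite('pics/c19.png',np.hstack([cv2.resize(a,(400,300)),cv2.resize(b,(400,300))]))"
```

```text
time_s: 49.55
position: [0.6401, -0.0259, 0.1211]
orientation: [-2.213, -2.229, 0.001]
contact_force: [-0.2, -0.0, -0.5]
gripper_width: 0.753
time_s: 50.55
position: [0.5199, -0.1687, 0.2874]
orientation: [2.214, 2.228, 0.002]
contact_force: [0.9, 0.1, 0.5]
gripper_width: 0.753
time_s: 51.55
position: [0.4356, -0.2894, 0.1858]
orientation: [-2.213, -2.226, 0.002]
contact_force: [0.5, -0.3, 0.9]
gripper_width: 0.747
t 51.55 pos [ 0.4356 -0.2894  0.1858] xang 90.34 tilt 0.15 F [ 0.4627 -0.2994  0.8752] w 0.747
```

View pics/c19.png

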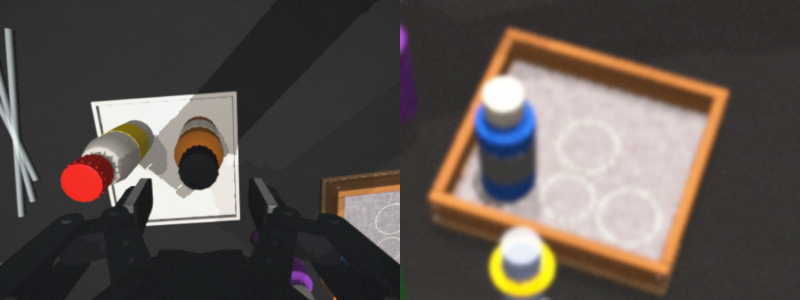

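```bash
python3 -m crank '[[0.75,[0,0,0.015],0],[0.75,[0,0,0.035],0],[0.75,[0,0,0.054],0],[0.75,[0,0,0.062],0],[0.75,[0,0,0.062],0]]' 60; python3 -c "
from h import *
pose()"
```

```text
time_s: 52.28
position: [0.4362, -0.2895, 0.1237]
orientation: [-2.213, -2.228, 0.002]
contact_force: [0.2, 1.1, 1.4]
gripper_width: 0.746
t 52.27 pos [ 0.4362 -0.2895  0.1237] xang 90.38 tilt 0.09 F [0.2218 1.1451 1.4244] w 0.746
```

```bash
python3 -m crank '[[0.3,[0,0,0],0],[0.3,[0,0,0],0],[0.3,[0,0,0],0],[0.3,[0,0,0],0],[0.3,[0,0,0],0],[0.3,[0,0,0],0]]' 60;  python3 -m crank '[[0.3,[0,0,-0.01],0],[0.3,[0,0,-0.03],0],[0.3,[0,0,-0.06],0],[0.3,[0,0,-0.09],0],[0.3,[0,0,-0.12],0],[0.3,[0,0,-0.145],0],[0.3,[0,0,-0.165],0],[0.3,[0,0,-0.175],0]]'; python3 -m crank '[[0.3,[0.015,0.005,0],0],[0.3,[0.045,0.015,0],0],[0.3,[0.085,0.03,0],0],[0.3,[0.125,0.05,0],0],[0.3,[0.165,0.07,0],0],[0.3,[0.205,0.09,0],0],[0.3,[0.245,0.112,0],0],[0.3,[0.285,0.135,0],0]]'; python3 -m crank '[[0.3,[0.035,0.022,0],0],[0.3,[0.063,0.04,0],0],[0.3,[0.082,0.051,0],0],[0.3,[0.091,0.056,0],0],[0.3,[0.093,0.057,0],0],[0.3,[0.093,0.057,0.02],0],[0.3,[0.093,0.057,0.055],0],[0.3,[0.093,0.057,0.095],0]]'; python3 -m crank '[[0.3,[0,0,0.03],0],[0.3,[0,0,0.052],0],[0.3,[0,0,0.066],0],[0.3,[0,0,0.068],0],[0.3,[0,0,0.068],0]]'; python3 -c "
from h import *
s=pose();a=r.capture('wrist')['image'];b=r.capture('scene')['image'][110:230,195:355]
cv2.imwrite('pics/c20.png',np.hstack([cv2.resize(a,(400,300)),cv2.resize(b,(400,300))]))"
```

```text
time_s: 53.02
position: [0.4373, -0.2899, 0.1251]
orientation: [2.212, 2.228, 0.001]
contact_force: [-0.4, -0.8, 5.8]
gripper_width: 0.383
time_s: 54.02
position: [0.4369, -0.2898, 0.3009]
orientation: [2.213, 2.229, 0.003]
contact_force: [0.4, 0.2, -3.5]
gripper_width: 0.379
time_s: 55.02
position: [0.57, -0.002, 0.2994]
orientation: [-2.213, -2.229, 0.0]
contact_force: [-0.1, -0.1, -1.1]
gripper_width: 0.379
time_s: 56.02
position: [0.6254, 0.0889, 0.2028]
orientation: [-2.215, -2.228, -0.001]
contact_force: [0.1, 0.7, -2.4]
gripper_width: 0.378
time_s: 56.65
position: [0.6263, 0.0898, 0.1369]
orientation: [2.213, 2.229, 0.001]
contact_force: [0.1, -0.4, -1.8]
gripper_width: 0.378
t 56.65 pos [0.6263 0.0898 0.1369] xang 90.4 tilt 0.05 F [ 0.1176 -0.4046 -1.802 ] w 0.378
```

View pics/c20.png

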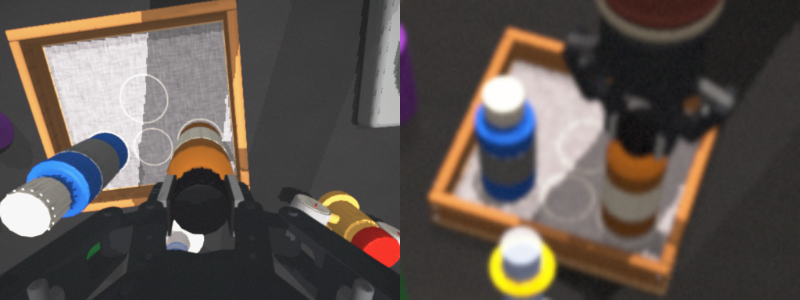

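```bash
python3 -m crank '[[0.3,[0,0,0.002],0],[0.3,[0,0,0.004],0],[0.3,[0,0,0.0055],0],[0.3,[0,0,0.0055],0]]'; python3 -m crank '[[0.3,[0,0,0.001],0],[0.3,[0,0,0.001],0]]'; python3 -m crank '[[0.3,[0,0,0.001],0],[0.3,[0,0,0.001],0]]'
```

```text
time_s: 57.25
position: [0.6259, 0.09, 0.1306]
orientation: [-2.213, -2.23, 0.001]
contact_force: [-0.6, 0.1, -2.3]
gripper_width: 0.38
time_s: 57.5
position: [0.6262, 0.09, 0.1302]
orientation: [2.213, 2.229, 0.001]
contact_force: [-0.7, -0.2, 2.7]
gripper_width: 0.379
time_s: 57.75
position: [0.6268, 0.0899, 0.1301]
orientation: [2.213, 2.229, 0.002]
contact_force: [-2.0, -0.4, 8.7]
gripper_width: 0.383
```

```bash
python3 -m crank '[[0.45,[0,0,-0.001],0],[0.6,[0,0,-0.001],0],[0.75,[0,0,-0.001],0],[0.75,[0,0,-0.001],0]]'; python3 -m crank '[[0.75,[0,0,-0.02],0],[0.75,[0,0,-0.06],0],[0.75,[0,0,-0.11],0],[0.75,[0,0,-0.15],0],[0.75,[-0.02,-0.02,-0.165],0],[0.75,[-0.06,-0.055,-0.165],0],[0.75,[-0.1,-0.09,-0.165],0],[0.75,[-0.14,-0.12,-0.165],0]]'; python3 -m crank '[[0.75,[-0.05,-0.015,0],0],[0.75,[-0.1,-0.03,0],0],[0.75,[-0.15,-0.04,0],0],[0.75,[-0.2,-0.05,0],0],[0.75,[-0.25,-0.06,0],0],[0.75,[-0.29,-0.064,0],0],[0.75,[-0.32,-0.0665,0],0],[0.75,[-0.3326,-0.0665,0],0]]'; python3 -m crank '[[0.75,[0,0,0.03],0],[0.75,[0,0,0.07],0],[0.75,[0,0,0.1],0],[0.75,[0,0,0.108],0],[0.75,[0,0,0.108],0]]'; python3 -c "
from h import *
s=pose();a=r.capture('wrist')['image'];b=r.capture('scene')['image'][110:230,195:355]
cv2.imwrite('pics/c21.png',np.hstack([cv2.resize(a,(400,300)),cv2.resize(b,(400,300))]))"
```

```text
time_s: 58.25
position: [0.6259, 0.09, 0.1297]
orientation: [-2.213, -2.23, 0.0]
contact_force: [-0.7, -0.2, 0.6]
gripper_width: 0.745
time_s: 59.25
position: [0.5062, -0.0529, 0.2955]
orientation: [-2.215, -2.228, -0.001]
contact_force: [-0.4, -0.4, 2.1]
gripper_width: 0.748
time_s: 60.25
position: [0.4413, -0.3868, 0.2959]
orientation: [2.217, 2.224, -0.002]
contact_force: [-0.4, 0.3, -0.5]
gripper_width: 0.748
time_s: 60.88
position: [0.4431, -0.3843, 0.1879]
orientation: [2.213, 2.229, 0.0]
contact_force: [0.8, -0.3, 0.1]
gripper_width: 0.753
t 60.88 pos [ 0.4431 -0.3843  0.1879] xang 90.41 tilt 0.04 F [ 0.8382 -0.26    0.0509] w 0.753
```

View pics/c21.png

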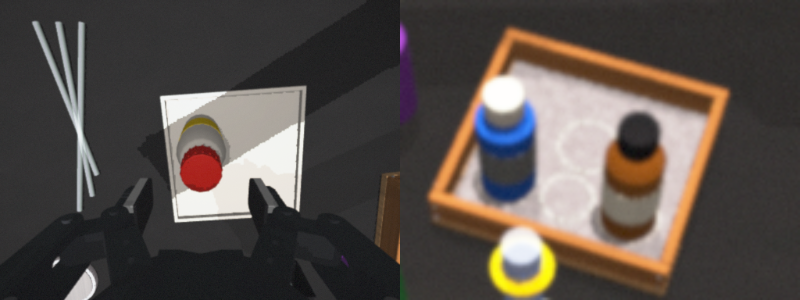

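```bash
python3 -m crank '[[0.75,[0,0,0.015],0],[0.75,[0,0,0.035],0],[0.75,[0,0,0.049],0],[0.75,[0,0,0.0535],0],[0.75,[0,0,0.0535],0]]' 60; python3 -m crank '[[0.3,[0,0,0],0],[0.3,[0,0,0],0],[0.3,[0,0,0],0],[0.3,[0,0,0],0],[0.3,[0,0,0],0],[0.3,[0,0,0],0]]' 60;  python3 -m crank '[[0.3,[0,0,-0.01],0],[0.3,[0,0,-0.03],0],[0.3,[0,0,-0.06],0],[0.3,[0,0,-0.09],0],[0.3,[0,0,-0.12],0],[0.3,[0,0,-0.145],0],[0.3,[0,0,-0.165],0],[0.3,[0,0,-0.175],0]]'; python3 -m crank '[[0.3,[0.015,0.002,0],0],[0.3,[0.045,0.006,0],0],[0.3,[0.085,0.012,0],0],[0.3,[0.125,0.02,0],0],[0.3,[0.165,0.03,0],0],[0.3,[0.205,0.045,0],0],[0.3,[0.245,0.06,0],0],[0.3,[0.285,0.08,0],0]]'; python3 -m crank '[[0.3,[0.04,0.02,0],0],[0.3,[0.075,0.037,0],0],[0.3,[0.1,0.05,0],0],[0.3,[0.115,0.056,0],0],[0.3,[0.121,0.058,0],0],[0.3,[0.122,0.058,0.02],0],[0.3,[0.122,0.058,0.055],0],[0.3,[0.122,0.058,0.09],0]]'; python3 -m crank '[[0.3,[0,0,0.03],0],[0.3,[0,0,0.052],0],[0.3,[0,0,0.068],0],[0.3,[0,0,0.071],0],[0.3,[0,0,0.071],0]]'; python3 -c "
from h import *
s=pose();a=r.capture('wrist')['image'];b=r.capture('scene')['image'][110:230,195:355]
cv2.imwrite('pics/c22.png',np.hstack([cv2.resize(a,(400,300)),cv2.resize(b,(400,300))]))"
```

```text
time_s: 61.6
position: [0.4428, -0.384, 0.1331]
orientation: [-2.213, -2.229, 0.0]
contact_force: [0.8, -0.1, -0.1]
gripper_width: 0.751
time_s: 62.35
position: [0.4433, -0.3842, 0.1341]
orientation: [2.213, 2.229, 0.001]
contact_force: [-0.9, 0.2, 6.5]
gripper_width: 0.381
time_s: 63.35
position: [0.443, -0.3842, 0.3098]
orientation: [2.213, 2.229, 0.001]
contact_force: [-0.1, -0.7, -1.9]
gripper_width: 0.383
time_s: 64.35
position: [0.5208, -0.097, 0.3083]
orientation: [-2.212, -2.229, -0.002]
contact_force: [1.0, -1.3, -2.2]
gripper_width: 0.383
time_s: 65.35
position: [0.5777, 0.0228, 0.2178]
orientation: [2.215, 2.228, 0.002]
contact_force: [-0.7, 0.6, -2.0]
gripper_width: 0.381
time_s: 65.97
position: [0.5783, 0.0238, 0.1479]
orientation: [2.213, 2.229, 0.001]
contact_force: [-0.1, 0.5, -1.8]
gripper_width: 0.384
t 65.97 pos [0.5783 0.0238 0.1479] xang 90.4 tilt 0.04 F [-0.0774  0.5466 -1.8335] w 0.384
```

View pics/c22.png

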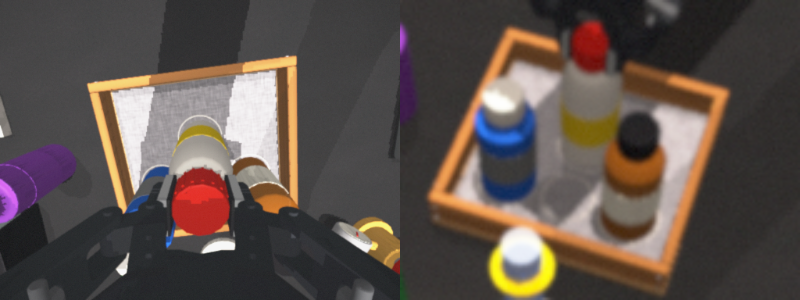

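```bash
python3 -m crank '[[0.3,[0,0,0.003],0],[0.3,[0,0,0.006],0],[0.3,[0,0,0.0075],0],[0.3,[0,0,0.0075],0]]'; python3 -m crank '[[0.3,[0,0,0.001],0],[0.3,[0,0,0.001],0]]'; python3 -m crank '[[0.3,[0,0,0.001],0],[0.3,[0,0,0.001],0]]'
```

```text
time_s: 66.58
position: [0.5779, 0.0241, 0.1397]
orientation: [-2.213, -2.229, 0.0]
contact_force: [0.5, -0.0, -2.1]
gripper_width: 0.383
time_s: 66.82
position: [0.5782, 0.0241, 0.1391]
orientation: [2.213, 2.229, 0.001]
contact_force: [-0.4, 0.1, 0.8]
gripper_width: 0.382
time_s: 67.08
position: [0.5788, 0.024, 0.1391]
orientation: [2.213, 2.229, 0.003]
contact_force: [-2.7, 0.9, 10.7]
gripper_width: 0.379
```

```bash
python3 -m crank '[[0.45,[0,0,-0.001],0],[0.6,[0,0,-0.001],0],[0.75,[0,0,-0.001],0],[0.75,[0,0,-0.001],0]]'; python3 -m crank '[[0.75,[0,0,-0.02],0],[0.75,[0,0,-0.06],0],[0.75,[0,0,-0.1],0],[0.75,[0,-0.01,-0.14],0],[0.9,[0,-0.017,-0.17],0],[1,[0.005,-0.023,-0.192],0],[1,[0.009,-0.023,-0.192],0],[1,[0.009,-0.023,-0.192],0]]'; python3 -c "
from h import *
s=pose();c=r.capture('wrist');a=c['image'];b=r.capture('scene')['image']
o=cv2.imread('pics/w1.png'); cv2.imwrite('pics/c23.png',np.hstack([cv2.resize(o[80:270,150:350],(400,380)),cv2.resize(a[80:270,150:350],(400,380))]))
o=cv2.imread('pics/scene0.png'); cv2.imwrite('pics/c24.png',np.vstack([np.hstack([o[100:300,140:400],b[100:300,140:400]]),np.hstack([b[40:240,0:260],b[100:300,252:512]])]))
for n,i in(('w',a),): cv2.imwrite('pics/w23.png',i)
"
```

```text
time_s: 67.58
position: [0.5779, 0.0241, 0.1387]
orientation: [-2.213, -2.229, 0.0]
contact_force: [0.8, -0.4, 0.2]
gripper_width: 0.752
time_s: 68.58
position: [0.5548, 0.0333, 0.3308]
orientation: [-2.212, -2.23, -0.0]
contact_force: [0.1, 0.8, 0.2]
gripper_width: 0.999
t 68.58 pos [0.5548 0.0333 0.3308] xang 90.46 tilt 0.02 F [0.1431 0.805  0.1879] w 0.999
```

View pics/c23.png

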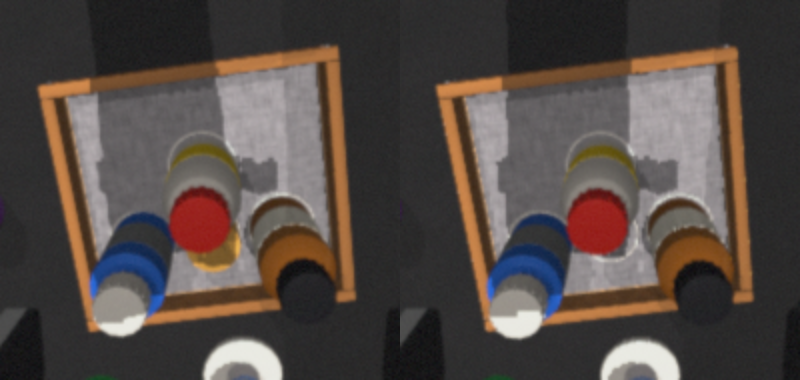

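View pics/c24.png

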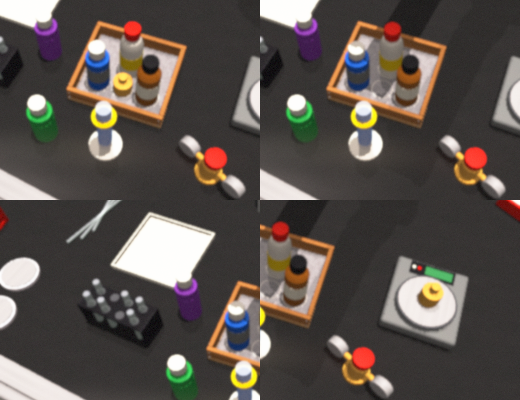

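The before and after views match to within a pixel, and the bystanders haven't moved. The tray is empty and the weight is on the pan, so I'm handing in.

```bash
python3 -c "
from h import *
pose(); print(r.sign_off())"
```

```text
t 68.67 pos [0.5547 0.0328 0.3303] xang 90.41 tilt 0.06 F [ 0.4984 -0.1201  0.6533] w 0.997
the job is handed in; nothing more can be done
None
```

I finished the job and handed it in at about 69 s of the 144 s limit; the hand-in gives no verdict.

**What I did:** I moved the white, amber and blue bottles by their caps into the side tray. I then set the weight upright on the scale's pan. After that I put blue, amber and white back in the crate by reversing the shifts that took them out.

**Last checks:**
- **Bottles:** wrist pictures of the crate from nearly the same pose at the start and the end show all three upright on their original spots, within about a pixel (1 mm). I compared these by eye and did not measure them further.
- **Weight:** it stands upright, about 2 mm from the pan's centre.
- **Bystanders:** the regulator and the measuring cylinder look unmoved next to the start picture. The tube rack stands upright, though I only looked at it in the end picture. The green and purple look-alikes were left alone.
- **Forces:** the highest force I read while setting things down was about 15 N, when the white bottle touched the tray.
- **Disagreements:** my first estimate of the amber cap was about 2.5 mm off, and I corrected it before gripping. The overhead and wrist cameras put the pan's centre about 5 mm apart in x, so I placed the weight close to the wrist camera's value. The picture after release supported that.

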